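# Load the platter rack and slide it under the pass shelf

### The arm

A 7-joint arm with a two-finger parallel gripper is mounted at the origin on the work surface. World frame = base frame: x ahead of the robot, y to its left, z up, the work surface at z = 0. Lengths are in m, angles in degrees, forces in N, time in s.
With the tool pointing down it reaches from about 0.425 to 0.8 m from the base axis. Payload 8.3 kg.
Tool frame: the origin (TCP) lies on the centre line of the jaws, within the pads' length; the fingertips stand 25 mm ahead of it and the grasp point (between the pads) lies 6 mm ahead of it; z points along the fingers, x is the direction in which the jaws open and shut, and the axes are right-handed (so a half turn about z gives the same grasp; the last joint's range is limited). The gripper opens to 85 mm and grips with 20 to 120 N. Pads are 22 mm wide; open, the fingers measure 114 mm over their backs; the gripper's body (76 mm by 85 mm) begins 54 mm behind the grasp point. The pads swing forward as they close: fully open they stand 13 mm farther back than shut.
Start: joints at [72.313, 21.967, 0.94, 78.501, -0.361, 79.538, -2.664], TCP at [0.152, -0.606, 0.256] pointing down, gripper open.
Joint ranges: [-169.22, 169.22], [-14.56, 117.87], [-87.37, 89.26], [10.42, 133.3], [-82.24, 262.24], [0.94, 117.77], [-172.7, 172.7]. Speed limits (degrees/s): [136.94, 136.94, 172.46, 172.46, 180, 180, 180].

### API

Orientations are given as a 3x3 rotation matrix whose columns are the frame's x, y, z axes.
In Python, from station import * gives the robot as it stands. The module is installed in compiled form; this text tells all that it offers.
- The arm moves only by the tool move_arm, never from a script. Its argument "plan" is a list of rows, each an object with "delta_rot": the turn, a rotation vector about the tool's x, y, z each as a share of pi/4 rad, from -1 to 1, a list of three; "travel": the shift along the tool's x, y, z each as a share of 0.1 m, from -1 to 1, a list of three; "claw": the opening, from 0 (shut) to 1 (fully open). In form: [{"delta_rot": [wx, wy, wz], "travel": [tx, ty, tz], "claw": claw}, ...]. A call has 1 to 8 rows; each row shifts and turns the commanded pose from where the row before left it, along the tool's axes as they then stand; what a row does not reach is not made up. A row lasts 1/10 s, in which the tool goes at most 50 mm and 8.59 degrees, less where a joint would pass 70% of its speed; a pose out of reach is approached as far as the arm can. A call with a number of a shift or a turn outside -1 to 1 is refused whole. A call with a gripper value outside its range is refused whole. The fingers move at their own pace and stop on an object; "grip_force" is the grip in N (left out, the last holds). Time passes only in rows, so rows that do not move let the fingers close. It gives the time, the measured TCP pose, the force and the opening at its end, in the units of the state.
- read_state(): the state, without advancing time (a new reading comes with each control period).
- snapshot(name): name is "scene" or "top" or "wrist"; returns a dict with "img" (420x560x3 uint8, red, green, blue), "K" (3x3 intrinsics, pixels), "k1" (the pictures are not rectified: a ray, as slopes to the right and down, at radius r is drawn at 1 + k1 r^2 times it, then the intrinsics apply), "camera_from_world" (4x4, takes a point from world to camera coordinates); the wrist camera has in their place "hand_eye" (4x4, takes a point from camera to tool coordinates, whose origin is the TCP and whose axes are the tool frame's). Camera axes: x right, y down, z forward; pixel columns grow to the right and rows downward; lengths in m; the calibration is good to about 2 mm. A picture is of the moment at which its call begins: read the wrist's pose just before it. There is no depth.
- finish_job(): hands the job in, once; it reports no verdict.
The state is a dict: "time_s": time; "joint_positions": joint angles; "joint_velocities": joint speeds; "tau": joint torques, N m; "tool_pos": TCP position; "ee_rot": TCP orientation; "force": force on the tool from outside, world axes, zero at the start; "torque": the same for the moment, N m; "finger_gap": finger opening in m.
Only numpy, scipy, OpenCV 4.12 (cv2) and the standard library are available. Lean on these libraries where they do the work, as an engineer would, in place of code of your own. Each camera call takes 0.05 s, during which the arm holds its last target.

### The job

Take the white platter from the leaning wire stand and seat it fully in the empty slot of the oak rack, next to the one already there. Then slide the loaded rack along the counter, without lifting it, into the free bay under the wire shelf until it is home against the stop bar at the back. Nothing may touch the shelf or its posts, and the steel pan, the bucket and the bottle stay where they are.

Things in the scene. Friction and masses are not known exactly. Their poses are not given: they have to be found in the camera images.
- platter: Platter to load: plain white slab, 130 long (own x), 10 thick (own y), 85 high (own z), 160 g. Origin at the centre of its lower long edge (z = 0; upper edge at z = 85). Starts leaning in the stand, its z axis tipped 15 degrees from vertical towards the stand's +y. Its lower edge goes down into the slot; either face may be in front.
- platter_in: A second, identical platter, already seated upright in the rack's other slot (at y = +28 of the rack). It must still be seated there at the end.
- stand: Fixed stand that holds the platter: dark steel foot 150 (x) x 70 (y, from -25 to +45) x 6 high, with a back wire along x that supports the platter 38 mm up its rear (+y) face and a low front wire 6 mm up its front face. Origin under the lower edge of the platter, on the counter. The upper 40 mm of the platter are free on both faces.
- rack: Loose oak block that slides on the counter, 200 (x) x 130 (y) x 30 high, about 0.7 kg. Origin: centre of underside. Two slots along x centred at x +25, y +28 (taken) and y -28 (empty): 140 long, 12.5 wide, 20 deep (floor at z 10), 7 mm chamfers at the mouth. Near end face at x -100, then 48 mm of plain apron. Top with seated platters: z 95. Too wide to grasp: push its end face or sides.
- free_slot (a point): Centre of the floor of the empty slot of the rack (rack x = +25, y = -28, z = 10). Axes as the rack's.
- shelf: Fixed wire shelf, 170 deep (x -85 to +85), 434 wide (y), open below. Wires' underside at z 107, top at 120. Posts of 12 mm diameter at x -79 and +79, y -213, -27, +27, +213 make two bays, 174 clear between posts, centred at y +120 and -120; one holds the pan, one is free. Origin on the counter under its centre; x points into the bays, open front at x -85.
- bay: Fixed dark steel stop bar at the back of the free bay: 12 (x) x 150 (y) x 20 high. Origin is not on the bar but on the counter where the rack's origin lies when home; the bar's near face is at x +100. x points into the bay, the way the rack slides in. The shelf's front edge is at x -45, so the home rack stands out 55 mm in front of it.
- pan: Bystander: open steel pan, 160 x 130 x 65 high, 0.9 kg, standing in the other bay. Origin at the centre of its underside.
- bucket: Bystander: small wooden serving bucket, 104 mm across the rim, 90 high, two ears to 115. Origin at the centre of its underside.
- bottle: Bystander: closed green glass bottle, 60 mm diameter, 190 high. Origin at the centre of its underside.
Mind the look-alikes: they are no part of the job. What is shaped like the platter but black or brown is not meant.

How it is judged:
By the outcome, as a careful person would: the job done as asked, in the order asked, and still so for the second after the job is handed in, with the robot touching nothing.
It also fails if it takes over 61 s, if anything falls off the work surface, if the arm or the gripper's body presses on something with over 40 N, if the wrist force passes 120 N, or if a joint passes its speed limit or range.

## Working session

There is one attempt and no reset: what is moved stays moved. The work goes in short steps, Python scripts to look and compute and a tool call to move; the robot and the scene stay as the last step left them, time stands still between calls to the robot, and variables do not carry over. Pictures are saved under pics/ and viewed, and the job is handed in when it is done.

Besides the shell and the picture viewer there is one more tool, called after "Call:" by a JSON object that holds its "op" and its "data", one argument or row to a line. move_arm: Moves the arm, as the interface text tells. Shift numbers are shares of 0.1 m and turn numbers shares of pi/4 rad, none past 1 either way. Its arguments: {"type":"object","properties":{"plan":{"type":"array","items":{"type":"object","properties":{"delta_rot":{"type":"array","items":{"type":"number","minimum":-1,"maximum":1}},"travel":{"type":"array","items":{"type":"number","minimum":-1,"maximum":1}},"claw":{"type":"number"}}}},"grip_force":{"type":"number"}},"required":["plan"]}

```bash
mkdir -p pics; ls; python3 - <<'E'
from station import *
import cv2, numpy as np, pickle
s=read_state(); print(s)
d={}
for n in ["scene","top","wrist"]:
    r=snapshot(n); d[n]=r
    cv2.imwrite(f"pics/{n}0.png",r["img"][:,:,::-1])
    print(n,r["K"],r["k1"],r.get("camera_from_world",r.get("hand_eye")))
pickle.dump((s,d),open("s0.pkl","wb"))
E
```

```text
pics
{'time_s': 0.0, 'joint_positions': array([72.31215774, 22.01557195,  0.93726794, 78.56214293, -0.36288382,
       79.538332  , -2.66534516]), 'joint_velocities': array([ 0.04160691, -0.0268839 ,  0.09926992, -0.01156787, -0.00170003,
       -0.02404957,  0.10537184]), 'tau': array([ 1.12284750e-03, -6.27599645e+01,  8.44663214e-01, -3.71818578e+01,
        1.65179564e-02,  1.44344231e-02,  5.97580524e-06]), 'tool_pos': array([ 0.15203147, -0.60575052,  0.25526862]), 'ee_rot': array([[ 2.43393968e-01, -9.69927392e-01, -4.79278225e-04],
       [-9.69925495e-01, -2.43394440e-01,  1.91867602e-03],
       [-1.97763008e-03, -2.13000051e-06, -9.99998044e-01]]), 'force': array([ 0.5874507 ,  0.55794691, -0.1842991 ]), 'torque': array([0.02414884, 0.02246495, 0.01609371]), 'finger_gap': 0.08564904294565848}
scene [[397.08518822   0.         276.4246478 ]
 [  0.         397.08518822 212.56960325]
 [  0.           0.           1.        ]] -0.0032273487347111943 [[-0.25543569  0.96674809 -0.01227782  0.15619998]
 [ 0.80057576  0.20437537 -0.56330201 -0.41914138]
 [-0.54206186 -0.15371676 -
[... 156 characters left out ...]
418408]
 [  0.           0.           1.        ]] -0.014008458584076832 [[ 0.02606656 -0.99933363 -0.0255506  -0.00183472]
 [-0.99599562 -0.02377601 -0.08618253  0.54941796]
 [ 0.08551761  0.02769477 -0.99595167  0.98915247]
 [ 0.          0.          0.          1.        ]]
wrist [[346.8375799    0.         278.24038662]
 [  0.         346.8375799  216.31948738]
 [  0.           0.           1.        ]] -0.07332250571487142 [[ 9.99999956e-01  1.34469392e-04  2.64104134e-04  1.59453142e-04]
 [-2.03885216e-04  9.58894062e-01  2.83764227e-01 -7.18413712e-02]
 [-2.15090283e-04 -2.83764268e-01  9.58894047e-01 -1.17352536e-01]
 [ 0.00000000e+00  0.00000000e+00  0.00000000e+00  1.00000000e+00]]
```

View pics/scene0.png

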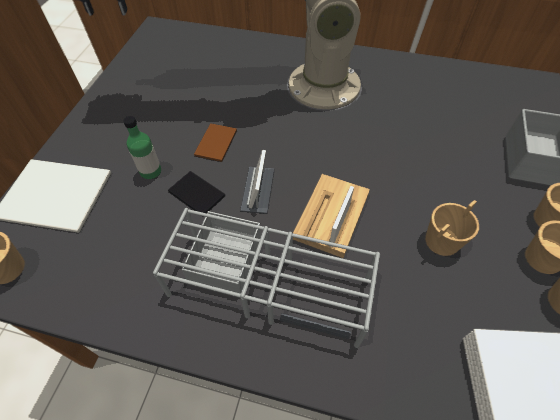

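View pics/top0.png

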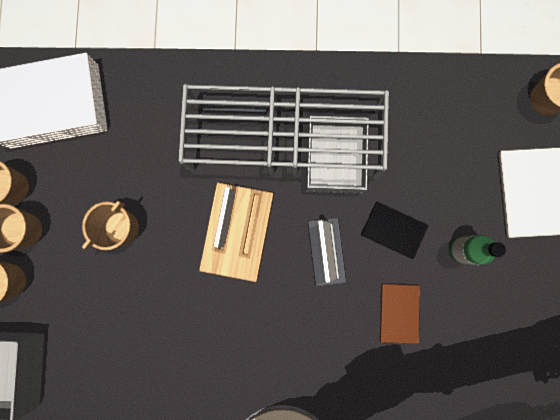

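View pics/wrist0.png

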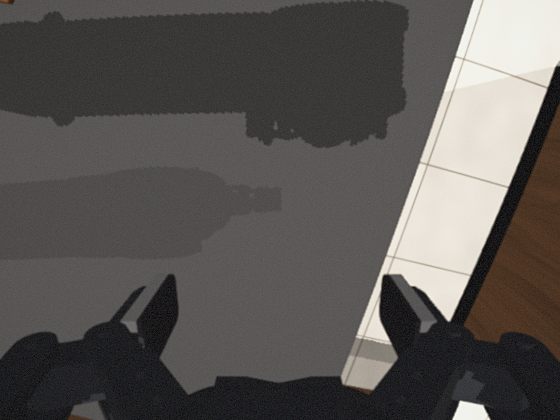

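The thing wanted is the white platter leaning in the stand, at top (325,252) and scene (257,180). These could be mistaken for it:
- the white platter already in the rack, top (222,218)
- the black slab, top (395,230)
- the brown slab, top (400,313)
- the large white boards, top (535,190) and (45,100)

I choose the one in the stand and check it in close crops.

```bash
cat > h.py <<'E'
import numpy as np, cv2, pickle
def ray(cam,px,T=None):
    K=cam["K"];k1=cam["k1"]
    d=np.array([(px[0]-K[0,2])/K[0,0],(px[1]-K[1,2])/K[1,1]]);u=d.copy()
    for _ in range(20): u=d/(1+k1*(u@u))
    if T is None: T=np.linalg.inv(cam["camera_from_world"])
    v=T[:3,:3]@np.array([u[0],u[1],1]); return T[:3,3],v/np.linalg.norm(v)
def onz(cam,px,z,T=None):
    o,v=ray(cam,px,T); return o+v*(z-o[2])/v[2]
def tri(l):
    A=np.zeros((3,3));b=np.zeros(3)
    for o,v in l:
        P=np.eye(3)-np.outer(v,v);A+=P;b+=P@o
    p=np.linalg.solve(A,b); return p,[np.linalg.norm((np.eye(3)-np.outer(v,v))@(p-o)) for o,v in l]
def proj(cam,p,T=None):
    M=cam["camera_from_world"] if T is None else np.linalg.inv(T)
    q=M[:3,:3]@np.asarray(p)+M[:3,3]; u=q[:2]/q[2]; u=u*(1+cam["k1"]*(u@u))
    return u*cam["K"][[0,1],[0,1]]+cam["K"][:2,2]
def wristT(s,cam):
    T=np.eye(4);T[:3,:3]=s["ee_rot"];T[:3,3]=s["tool_pos"];return T@cam["hand_eye"]
def crop(img,x0,y0,x1,y1,f,name):
    c=cv2.resize(img[y0:y1,x0:x1,::-1],None,fx=f,fy=f,interpolation=cv2.INTER_CUBIC)
    for k in range((x0+9)//10*10,x1,10): cv2.putText(c,str(k) if k%20==0 else "'",(int((k-x0)*f),8),0,.3,(0,255,255),1)
    for k in range((y0+9)//10*10,y1,10): cv2.putText(c,str(k) if k%20==0 else "-",(0,int((k-y0)*f)),0,.3,(0,255,255),1)
    cv2.imwrite(name,c)
E
python3 - <<'E'
from h import *
s,d=pickle.load(open("s0.pkl","rb"))
crop(d["top"]["img"],190,170,350,290,5,"pics/c1.png")
crop(d["top"]["img"],175,75,395,200,3.6,"pics/c2.png")
crop(d["scene"]["img"],230,140,390,260,5,"pics/c3.png")
E
```

```text
(no output)
```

View pics/c1.png

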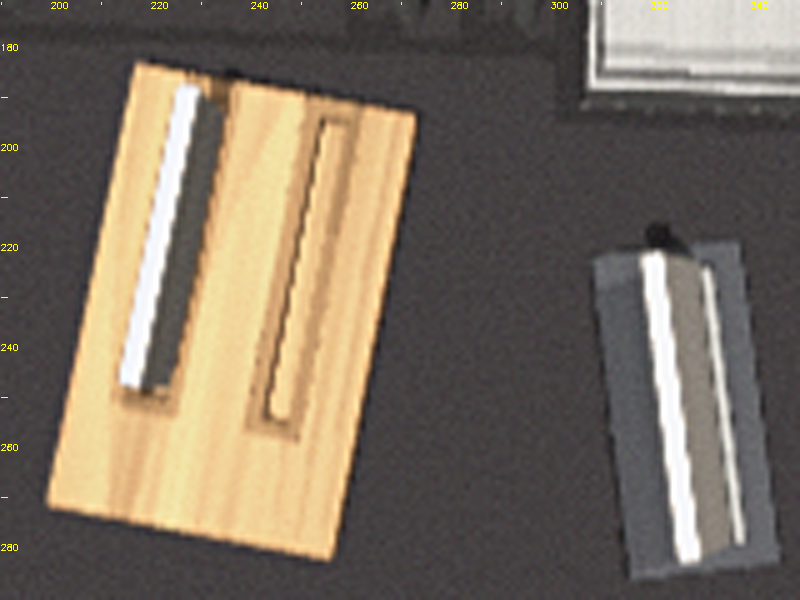

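View pics/c2.png

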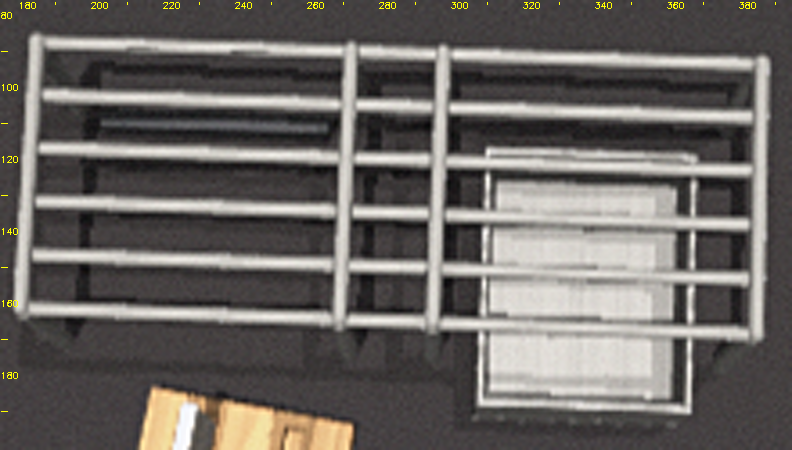

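View pics/c3.png

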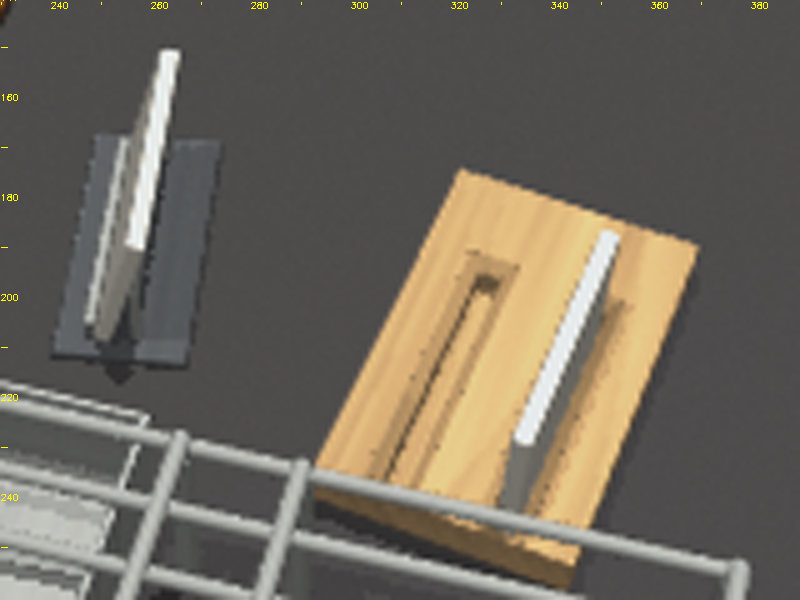

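```bash
python3 - <<'E'
from h import *
np.set_printoptions(precision=4,suppress=True)
s,d=pickle.load(open("s0.pkl","rb")); t=d["top"]; sc=d["scene"]
f=lambda x,y,x0=190,y0=170,k=5:(x0+(x+.5)/k-.5,y0+(y+.5)/k-.5)
def fit(name,model,pts):
    m=np.array(model);p=np.array([q[:2] for q in pts]);mc=m-m.mean(0);pc=p-p.mean(0)
    a=np.arctan2((mc[:,0]*pc[:,1]-mc[:,1]*pc[:,0]).sum(),(mc*pc).sum())
    R=np.array([[np.cos(a),-np.sin(a)],[np.sin(a),np.cos(a)]]);o=p.mean(0)-R@m.mean(0)
    print(name,"org",o,"yaw",np.degrees(a),"res mm",1e3*np.linalg.norm((R@m.T).T+o-p,axis=1)); return o,a
rk=[(217,182.6)]
rk=[f(135,63),f(417,114),f(333,562),f(47,506)]
fit("rack top",[(.1,.065),(.1,-.065),(-.1,-.065),(-.1,.065)],[onz(t,p,.03) for p in rk])
g=lambda x,y:f(x,y,230,140,5)
# scene: near-left (460,168) = robot side; right (698,245); 
fit("rack scene",[(-.1,-.065),(-.1,.065)],[onz(sc,p,.03) for p in [g(460,169),g(698,245)]])
st=[f(594,256),f(740,243),f(780,562),f(631,580)]
fit("stand top",[(.075,.045),(.075,-.025),(-.075,-.025),(-.075,.045)],[onz(t,p,.006) for p in st])
ss=[g(96,134),g(221,142),g(186,367),g(51,354)]
fit("stand scene",[(-.075,-.025),(-.075,.045),(.075,.045),(.075,-.025)],[onz(sc,p,.006) for p in ss])
# platter top edge
e=[f(652,252),f(690,560)]
for p in e: print("plat top edge",onz(t,p,.082))
print([tri([ray(t,a),ray(sc,b)]) for a,b in ((f(652,252),g(134,244)),(f(690,560),g(170,50)))])
# shelf: bars along x at tops; corners
h=lambda x,y:f(x,y,175,75,3.6)
sh=[h(36,36),h(764,60),h(756,338),h(22,314)]
P=[onz(t,p,.12) for p in sh]; print(np.array(P))
fit("shelf",[(.085,.213),(.085,-.213),(-.085,-.213),(-.085,.213)],P)
# stop bar near-top edge
for p in (h(102,126),h(328,132)): print("bar",onz(t,p,.02))
print("platin",[onz(t,p,.095) for p in (f(188,88),f(130,388))])
print("slot floor",[onz(t,p,.01) for p in (f(332,120),f(278,420))])
E
```

```text
rack top org [0.509  0.1174] yaw -9.02980597132442 res mm [2.1942 2.1527 2.5572 1.81  ]
rack scene org [0.5068 0.1163] yaw -8.780891372687131 res mm [0.2024 0.2024]
stand top org [ 0.471  -0.0988] yaw 7.7981774598637 res mm [1.3183 2.4702 1.8129 1.3601]
stand scene org [ 0.4724 -0.0991] yaw 8.25440534840872 res mm [0.9054 0.5892 0.3094 0.4797]
plat top edge [ 0.5355 -0.0678  0.082 ]
plat top edge [ 0.4059 -0.0862  0.082 ]
[(array([ 0.5348, -0.0677,  0.0934]), [np.float64(0.000585459833147575), np.float64(0.0005854598331476392)]), (array([ 0.4065, -0.0864,  0.0894]), [np.float64(0.0007014033647587417), np.float64(0.0007014033647587688)])]
[[ 0.8136  0.2262  0.12  ]
 [ 0.8061 -0.2004  0.12  ]
 [ 0.6421 -0.1966  0.12  ]
 [ 0.6473  0.2266  0.12  ]]
shelf org [0.7273 0.014 ] yaw -0.8356215266911978 res mm [1.8593 3.086  3.1934 2.4642]
bar [0.7924 0.2067 0.02  ]
bar [0.7909 0.0596 0.02  ]
platin [array([0.5997, 0.1312, 0.095 ]), array([0.4719, 0.151 , 0.095 ])]
slot floor [array([0.5987, 0.0772, 0.01  ]), array([0.4599, 0.0976, 0.01  ])]
```

```bash
cat > p.py <<'E'
import numpy as np, json
from scipy.spatial.transform import Rotation as R
def pose(yawx,tilt=0):
    # tool x along heading yawx (deg, world), tool tilted so z=-(platter z) tipped 'tilt' deg towards +y_platter
    a=np.radians(yawx);t=np.radians(tilt)
    h=np.array([np.cos(a),np.sin(a),0]);u=np.array([0,0,1.])
    x=h*np.cos(t)-u*np.sin(t); z=-(h*np.sin(t)+u*np.cos(t)); y=np.cross(z,x)
    return np.column_stack([x,y,z])
def rows(s,p,Rt,n=None,step=.045,via=None):
    p0=s["tool_pos"];R0=s["ee_rot"];p=np.asarray(p,float)
    w=(R.from_matrix(R0.T@Rt)).as_rotvec();ang=np.degrees(np.linalg.norm(w));dist=np.linalg.norm(p-p0)
    if n is None:n=max(1,int(np.ceil(max(ang/8.3,dist/step))))
    print("dist",dist.round(4),"ang",ang.round(2),"rows",n)
    cp=p0.copy();cR=R0.copy();out=[]
    for i in range(1,n+1):
        tp=p0+(p-p0)*i/n
        tr=np.round(cR.T@(tp-cp)/.1,3);dr=np.round(R.from_matrix(cR.T@(R0@R.from_rotvec(w*i/n).as_matrix())).as_rotvec()/(np.pi/4),3)
        out.append((dr.tolist(),tr.tolist()))
        cp=cp+cR@tr*.1;cR=cR@R.from_rotvec(dr*np.pi/4).as_matrix()
    for k,o in enumerate(out): print(k,o)
    print("end",cp.round(4)); return out
E
python3 - <<'E'
from station import *
from p import *; from h import *
np.set_printoptions(precision=4,suppress=True)
s=read_state()
Rt=pose(98,15); O=np.array([.4705,-.099,.006]); zp=-Rt[:,2]; print(zp, O+.085*zp)
_,d=pickle.load(open("s0.pkl","rb"));t=d["top"]
print("bottle",onz(t,(497,250),.19))
rows(s,O+.21*zp,Rt)
E
```

```text
[-0.036   0.2563  0.9659] [ 0.4674 -0.0772  0.0881]
bottle [ 0.4791 -0.3926  0.19  ]
dist 0.6428 ang 173.96 rows 21
0 ([-0.024, -0.001, -0.182], [-0.223, -0.209, 0.023])
1 ([-0.024, -0.002, -0.183], [-0.191, -0.238, 0.018])
2 ([-0.025, -0.001, -0.182], [-0.154, -0.264, 0.014])
3 ([-0.024, -0.001, -0.183], [-0.116, -0.283, 0.009])
4 ([-0.024, -0.001, -0.182], [-0.074, -0.297, 0.003])
5 ([-0.024, -0.002, -0.183], [-0.03, -0.305, -0.002])
6 ([-0.024, -0.001, -0.182], [0.013, -0.306, -0.008])
7 ([-0.024, -0.001, -0.183], [0.057, -0.3, -0.014])
8 ([-0.025, -0.001, -0.182], [0.099, -0.289, -0.019])
9 ([-0.024, -0.002, -0.183], [0.139, -0.272, -0.025])
10 ([-0.024, -0.001, -0.182], [0.177, -0.248, -0.031])
11 ([-0.024, -0.001, -0.183], [0.21, -0.22, -0.034])
12 ([-0.024, -0.001, -0.182], [0.239, -0.187, -0.039])
13 ([-0.024, -0.002, -0.183], [0.263, -0.15, -0.042])
14 ([-0.025, -0.001, -0.182], [0.282, -0.11, -0.045])
15 ([-0.024, -0.001, -0.183], [0.295, -0.067, -0.047])
16 ([-0.024, -0.001, -0.182], [0.302, -0.024, -0.048])
17 ([-0.024, -0.002, -0.183], [0.301, 0.02, -0.049])
18 ([-0.024, -0.001, -0.182], [0.296, 0.064, -0.048])
19 ([-0.024, -0.001, -0.183], [0.283, 0.106, -0.047])
20 ([-0.024, -0.001, -0.182], [0.265, 0.147, -0.044])
end [ 0.463  -0.0452  0.2088]
```

Call:
{"op": "move_arm", "data": {
  "plan": [
    {"delta_rot":[-0.024,0,-0.182],"travel":[-0.22,-0.21,0.02],"claw":1},
    {"delta_rot":[-0.024,0,-0.182],"travel":[-0.19,-0.24,0.02],"claw":1},
    {"delta_rot":[-0.024,0,-0.182],"travel":[-0.15,-0.26,0.01],"claw":1},
    {"delta_rot":[-0.024,0,-0.182],"travel":[-0.12,-0.28,0.01],"claw":1},
    {"delta_rot":[-0.024,0,-0.182],"travel":[-0.07,-0.3,0],"claw":0.6},
    {"delta_rot":[-0.024,0,-0.182],"travel":[-0.03,-0.305,0],"claw":0.6},
    {"delta_rot":[-0.024,0,-0.182],"travel":[0.01,-0.305,-0.01],"claw":0.6},
    {"delta_rot":[-0.024,0,-0.182],"travel":[0.06,-0.3,-0.01],"claw":0.6}
  ]
}}

```text
time_s: 0.95
tool_pos: [0.2715, -0.3924, 0.2381]
ee_rot: [[0.981, -0.167, -0.097], [-0.177, -0.979, -0.105], [-0.078, 0.12, -0.99]]
force: [-0.3, 0.5, 0.8]
finger_gap: 0.0514
```

Call:
{"op": "move_arm", "data": {
  "plan": [
    {"delta_rot":[-0.024,0,-0.182],"travel":[0.1,-0.29,-0.02],"claw":0.6},
    {"delta_rot":[-0.024,0,-0.182],"travel":[0.14,-0.27,-0.02],"claw":0.6},
    {"delta_rot":[-0.024,0,-0.182],"travel":[0.18,-0.25,-0.03],"claw":0.6},
    {"delta_rot":[-0.024,0,-0.182],"travel":[0.21,-0.22,-0.03],"claw":0.6},
    {"delta_rot":[-0.024,0,-0.182],"travel":[0.24,-0.19,-0.04],"claw":0.6},
    {"delta_rot":[-0.024,0,-0.182],"travel":[0.26,-0.15,-0.04],"claw":0.6},
    {"delta_rot":[-0.024,0,-0.182],"travel":[0.28,-0.11,-0.04],"claw":0.6}
  ]
}}

```text
time_s: 1.65
tool_pos: [0.3757, -0.206, 0.2211]
ee_rot: [[0.664, 0.745, -0.055], [0.72, -0.658, -0.223], [-0.203, 0.108, -0.973]]
force: [1.2, -0.7, -0.5]
finger_gap: 0.0511
```

```bash
python3 - <<'E'
from station import *
from p import *; from h import *
s=read_state(); print(s["time_s"],s["tool_pos"],s["ee_rot"],s["joint_positions"],s["finger_gap"])
Rt=pose(98,15); O=np.array([.4705,-.099,.006]); zp=-Rt[:,2]
rows(s,O+.21*zp,Rt)
E
```

```text
1.65 [ 0.37569164 -0.20602069  0.2211395 ] [[ 0.66425185  0.74545205 -0.05541406]
 [ 0.719507   -0.65770967 -0.222997  ]
 [-0.20267994  0.10825537 -0.97324284]] [ 45.45825095  -1.2240603  -30.6271819  111.48225532  13.49606337
  69.88708718  58.07800015] 0.051094317055923696
dist 0.1834 ang 49.71 rows 6
0 ([-0.021, -0.001, -0.183], [0.294, -0.07, -0.048])
1 ([-0.022, -0.002, -0.183], [0.3, -0.027, -0.049])
2 ([-0.021, -0.001, -0.183], [0.301, 0.018, -0.049])
3 ([-0.021, -0.001, -0.182], [0.296, 0.061, -0.049])
4 ([-0.022, -0.002, -0.183], [0.283, 0.104, -0.048])
5 ([-0.021, -0.001, -0.183], [0.266, 0.144, -0.046])
end [ 0.463  -0.0452  0.2088]
```

Call:
{"op": "move_arm", "data": {
  "plan": [
    {"delta_rot":[-0.021,-0.001,-0.183],"travel":[0.294,-0.07,-0.048],"claw":0.6},
    {"delta_rot":[-0.022,-0.002,-0.183],"travel":[0.3,-0.027,-0.049],"claw":0.6},
    {"delta_rot":[-0.021,-0.001,-0.183],"travel":[0.301,0.018,-0.049],"claw":0.6},
    {"delta_rot":[-0.021,-0.001,-0.182],"travel":[0.296,0.061,-0.049],"claw":0.6},
    {"delta_rot":[-0.022,-0.002,-0.183],"travel":[0.283,0.104,-0.048],"claw":0.6},
    {"delta_rot":[-0.021,-0.001,-0.183],"travel":[0.266,0.144,-0.046],"claw":0.6},
    {"claw":0.6,"travel":[0,0,0],"delta_rot":[0,0,0]}
  ]
}}

```text
time_s: 2.35
tool_pos: [0.4646, -0.0427, 0.2088]
ee_rot: [[-0.138, 0.99, 0.038], [0.956, 0.144, -0.254], [-0.257, 0.001, -0.966]]
force: [-0.2, -1.1, 0.4]
finger_gap: 0.0512
```

```bash
python3 - <<'E'
from station import *
from p import *; from h import *
s=read_state(); print(s["time_s"],s["tool_pos"],s["joint_positions"],s["finger_gap"])
w=snapshot("wrist");t=snapshot("top");pickle.dump((s,{"wrist":w,"top":t}),open("s1.pkl","wb"))
cv2.imwrite("pics/w1.png",w["img"][:,:,::-1])
cv2.imwrite("pics/t1.png",t["img"][:,:,::-1])
E
```

```text
2.35 [ 0.46464306 -0.042737    0.20883519] [ 31.97030476   6.22218568 -43.53452575 107.41740095  20.41268254
  70.08440054  79.46191027] 0.0512085695098243
```

View pics/w1.png

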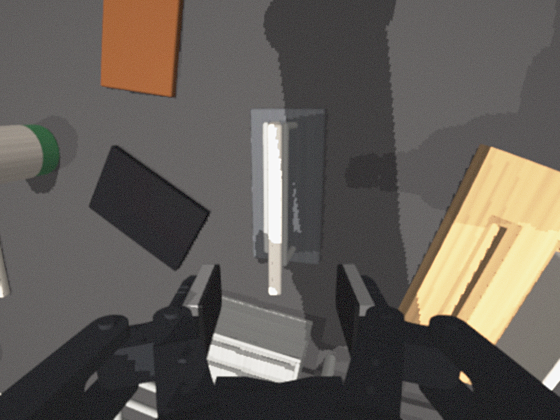

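View pics/t1.png

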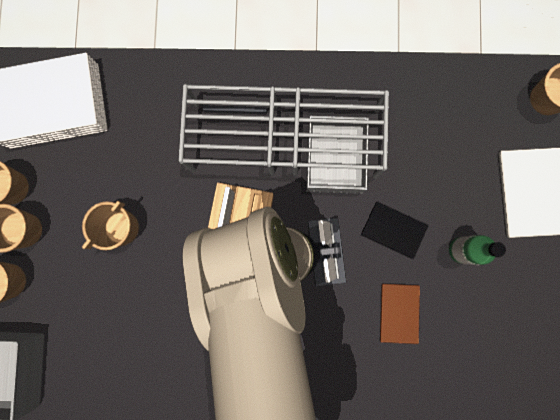

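```bash
python3 - <<'E'
from h import *
s,d=pickle.load(open("s1.pkl","rb"))
crop(d["wrist"]["img"],220,100,350,300,3.5,"pics/w1c.png")
E
```

```text
(no output)
```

View pics/w1c.png

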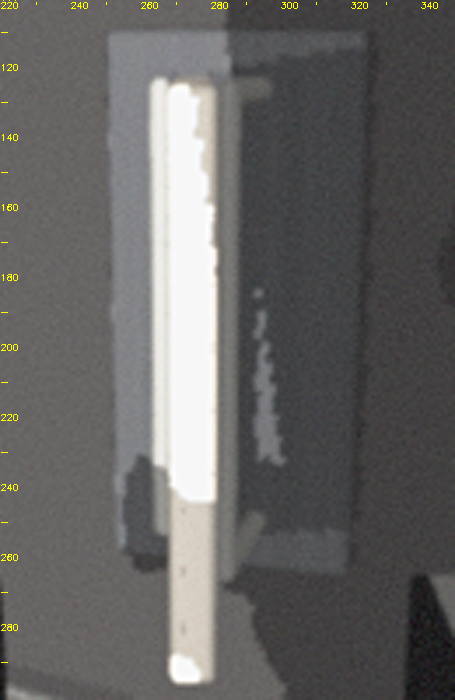

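```bash
python3 - <<'E'
from h import *; from p import *
np.set_printoptions(precision=4,suppress=True)
s,d=pickle.load(open("s1.pkl","rb"));w=d["wrist"];T=wristT(s,w)
_,d0=pickle.load(open("s0.pkl","rb"));t=d0["top"];sc=d0["scene"]
px=[(274.8,123.8),(275,295)]
for z in (.085,.088,.091): 
    P=[onz(w,p,z,T) for p in px]; v=P[1]-P[0]; print(z,P,np.linalg.norm(v),np.degrees(np.arctan2(v[1],v[0])))
f=lambda x,y,x0=190,y0=170,k=5:(x0+(x+.5)/k-.5,y0+(y+.5)/k-.5)
g=lambda x,y:f(x,y,230,140,5)
print(tri([ray(w,px[0],T),ray(t,f(690,560)),ray(sc,g(170,50))]),tri([ray(w,px[1],T),ray(t,f(652,252)),ray(sc,g(134,244))]))
# stand foot corners wrist
for p in [(251,109),(323.5,109),(318,263),(254,257)]: print(onz(w,p,.006,T))
Rt=pose(98,15); zp=-Rt[:,2]
E
```

```text
0.085 [array([ 0.4044, -0.0874,  0.085 ]), array([ 0.5349, -0.0686,  0.085 ])] 0.13182182214624352 8.166927133470166
0.088 [array([ 0.4042, -0.0866,  0.088 ]), array([ 0.5331, -0.0681,  0.088 ])] 0.13015444351778174 8.166927133470182
0.091 [array([ 0.404 , -0.0857,  0.091 ]), array([ 0.5312, -0.0675,  0.091 ])] 0.1284870648893201 8.166927133470173
(array([ 0.4053, -0.0867,  0.0877]), [np.float64(0.0010284956021721968), np.float64(0.0012755820271880315), np.float64(0.0008627869571476766)]) (array([ 0.5334, -0.0681,  0.09  ]), [np.float64(0.0013087718602632816), np.float64(0.001736097256171201), np.float64(0.0012685612199567883)])
[ 0.3997 -0.1332  0.006 ]
[ 0.3903 -0.0666  0.006 ]
[ 0.5355 -0.0458  0.006 ]
[ 0.546 -0.112  0.006]
```

```bash
python3 - <<'E'
from station import *
from p import *
s=read_state()
Rt=pose(98.2,15); zp=-Rt[:,2]
top=np.array([.469,-.0774,.0885]); rows(s,top-.012*zp,Rt,n=6)
E
```

```text
dist 0.1362 ang 0.54 rows 6
0 ([-0.0, -0.0, -0.002], [0.001, 0.002, 0.227])
1 ([-0.001, -0.0, -0.002], [0.002, 0.003, 0.227])
2 ([-0.0, -0.0, -0.002], [0.001, 0.002, 0.227])
3 ([-0.001, -0.0, -0.002], [0.001, 0.002, 0.227])
4 ([-0.0, -0.001, -0.002], [0.001, 0.002, 0.227])
5 ([-0.001, 0.0, -0.002], [0.002, 0.002, 0.227])
end [ 0.4694 -0.0805  0.0769]
```

Call:
{"op": "move_arm", "data": {
  "plan": [
    {"delta_rot":[0,0,-0.01],"travel":[0.01,0.01,0.227],"claw":0.5},
    {"delta_rot":[0,0,0],"travel":[0,0,0.227],"claw":0.5},
    {"delta_rot":[0,0,0],"travel":[0,0,0.227],"claw":0.5},
    {"delta_rot":[0,0,0],"travel":[0,0,0.227],"claw":0.5},
    {"delta_rot":[0,0,0],"travel":[0,0,0.227],"claw":0.5},
    {"delta_rot":[0,0,0],"travel":[0,0,0.227],"claw":0.5},
    {"delta_rot":[0,0,0],"travel":[0,0,0],"claw":0.4}
  ]
}}

```text
time_s: 3.15
tool_pos: [0.4666, -0.0831, 0.0747]
ee_rot: [[-0.133, 0.991, 0.029], [0.957, 0.136, -0.257], [-0.258, -0.007, -0.966]]
force: [-0.6, -0.1, -0.1]
finger_gap: 0.0346
```

Call:
{"op": "move_arm", "data": {
  "plan": [
    {"delta_rot":[0,0,0],"travel":[0,0,0],"claw":0},
    {"delta_rot":[0,0,0],"travel":[0,0,0],"claw":0},
    {"delta_rot":[0,0,0],"travel":[0,0,0],"claw":0},
    {"delta_rot":[0,0,0],"travel":[0,0,0],"claw":0},
    {"delta_rot":[0,0,0],"travel":[0,0,0],"claw":0}
  ],
  "grip_force": 40
}}

```text
time_s: 3.65
tool_pos: [0.4699, -0.0806, 0.0782]
ee_rot: [[-0.136, 0.99, 0.037], [0.956, 0.141, -0.257], [-0.259, 0.0, -0.966]]
force: [-1.3, 2.2, 6.5]
finger_gap: 0.0093
```

```bash
python3 - <<'E'
from station import *
from p import *; from h import *
s=read_state(); print(s["time_s"],s["tool_pos"],s["joint_positions"],s["finger_gap"],s["force"])
w=snapshot("wrist");pickle.dump((s,{"wrist":w}),open("s2.pkl","wb"))
cv2.imwrite("pics/w2.png",w["img"][:,:,::-1])
E
```

```text
3.65 [ 0.46987948 -0.08061345  0.07818827] [ 30.57784935  17.15902527 -39.63671    115.37795357  31.92393712
  55.63149262  70.96091567] 0.009343971620587047 [-1.30936529  2.18095548  6.53221793]
```

View pics/w2.png

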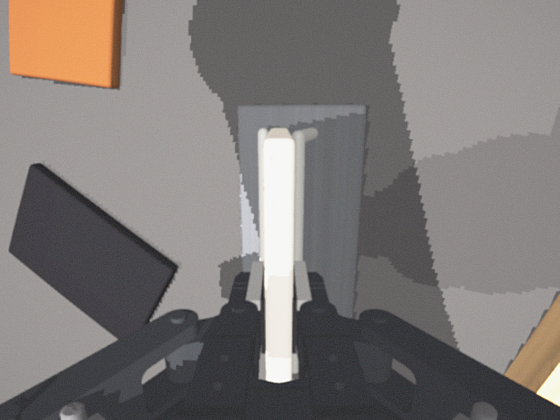

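```bash
python3 - <<'E'
from station import *
from p import *
s=read_state()
zp=-s["ee_rot"][:,2]
s2=dict(s); p1=s["tool_pos"]+.07*zp
print("lift .07 along -z"); s2["tool_pos"]=p1
Rt=pose(81,0); rows(s2,[.529,.086,.175],Rt)
E
```

```text
lift .07 along -z
dist 0.1635 ang 22.72 rows 4
0 ([0.013, 0.083, 0.094], [0.315, 0.205, -0.16])
1 ([0.012, 0.083, 0.095], [0.34, 0.179, -0.141])
2 ([0.013, 0.083, 0.094], [0.36, 0.152, -0.12])
3 ([0.012, 0.083, 0.095], [0.378, 0.124, -0.097])
end [0.529 0.086 0.175]
```

Call:
{"op": "move_arm", "data": {
  "plan": [
    {"delta_rot":[0,0,0],"travel":[0,0,-0.05],"claw":0},
    {"delta_rot":[0,0,0],"travel":[0,0,-0.15],"claw":0},
    {"delta_rot":[0,0,0],"travel":[0,0,-0.25],"claw":0},
    {"delta_rot":[0,0,0],"travel":[0,0,-0.25],"claw":0},
    {"delta_rot":[0,0,0],"travel":[0,0,0],"claw":0}
  ],
  "grip_force": 60
}}

```text
time_s: 4.2
tool_pos: [0.4688, -0.0611, 0.1488]
ee_rot: [[-0.137, 0.99, 0.041], [0.956, 0.143, -0.256], [-0.26, 0.005, -0.966]]
force: [0.3, 0.7, -1.9]
finger_gap: 0.0091
```

Call:
{"op": "move_arm", "data": {
  "plan": [
    {"delta_rot":[0.006,0.042,0.047],"travel":[0.155,0.105,-0.083],"claw":0},
    {"delta_rot":[0.006,0.042,0.047],"travel":[0.16,0.1,-0.077],"claw":0},
    {"delta_rot":[0.006,0.042,0.047],"travel":[0.167,0.093,-0.073],"claw":0},
    {"delta_rot":[0.006,0.042,0.047],"travel":[0.173,0.086,-0.068],"claw":0},
    {"delta_rot":[0.006,0.042,0.047],"travel":[0.178,0.079,-0.062],"claw":0},
    {"delta_rot":[0.006,0.042,0.047],"travel":[0.182,0.073,-0.058],"claw":0},
    {"delta_rot":[0.006,0.042,0.047],"travel":[0.187,0.065,-0.052],"claw":0},
    {"delta_rot":[0.006,0.042,0.047],"travel":[0.191,0.059,-0.045],"claw":0}
  ]
}}

```text
time_s: 5.0
tool_pos: [0.5311, 0.0848, 0.1767]
ee_rot: [[0.157, 0.988, -0.001], [0.988, -0.157, 0.005], [0.005, -0.002, -1.0]]
force: [0.8, 0.5, -1.6]
finger_gap: 0.009
```

Call:
{"op": "move_arm", "data": {
  "plan": [
    {"delta_rot":[0,0,0],"travel":[0,0,0],"claw":0},
    {"delta_rot":[0,0,0],"travel":[0,0,0],"claw":0}
  ]
}}

```text
time_s: 5.2
tool_pos: [0.5308, 0.0838, 0.1763]
ee_rot: [[0.154, 0.988, -0.001], [0.988, -0.154, 0.003], [0.003, -0.002, -1.0]]
force: [-0.8, -0.4, -1.1]
finger_gap: 0.0088
```

```bash
python3 - <<'E'
from station import *
from p import *; from h import *
s=read_state(); print(s["time_s"],s["tool_pos"],s["ee_rot"],s["joint_positions"],s["finger_gap"],s["force"])
w=snapshot("wrist");t=snapshot("scene");pickle.dump((s,{"wrist":w,"scene":t}),open("s3.pkl","wb"))
cv2.imwrite("pics/w3.png",cv2.resize(w["img"][:,:,::-1],None,fx=1.42,fy=1.42))
cv2.imwrite("pics/sc3.png",t["img"][:,:,::-1])
E
```

```text
5.2 [0.53076123 0.08379945 0.17632578] [[ 0.15392215  0.98808242 -0.00105148]
 [ 0.98807863 -0.15391823  0.00313093]
 [ 0.00293178 -0.00152086 -0.99999455]] [ 23.99856999  19.81105773 -44.30130958  97.36272499  14.50291532
  68.81312148  57.24703658] 0.00883710219404838 [-0.77503419 -0.42371048 -1.06358465]
```

View pics/w3.png

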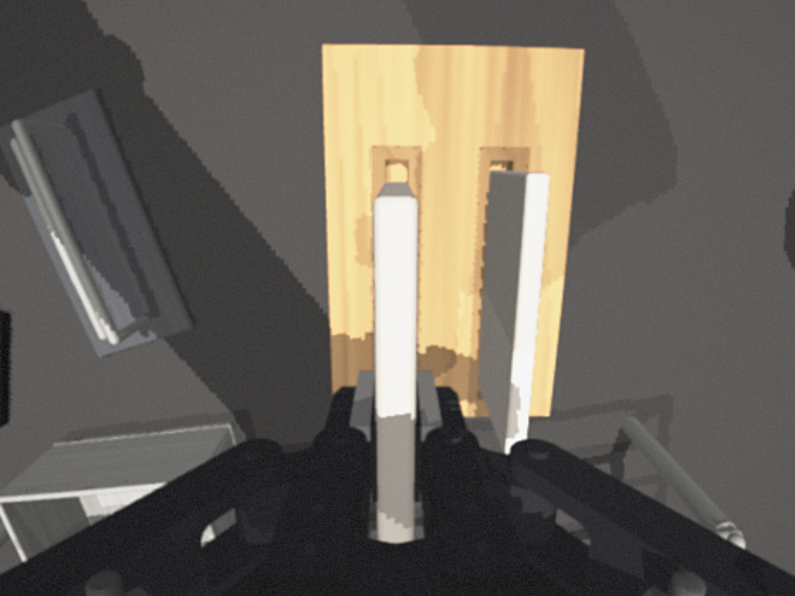

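View pics/sc3.png

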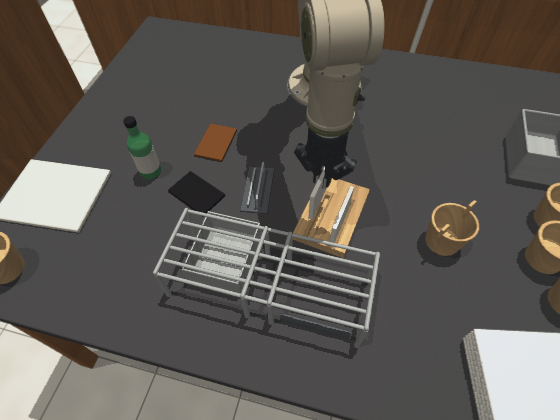

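```bash
python3 - <<'E'
from h import *; from p import *
np.set_printoptions(precision=4,suppress=True)
s,d=pickle.load(open("s3.pkl","rb"));w=d["wrist"];T=wristT(s,w)
k=lambda x,y:((x+.5)/1.42-.5,(y+.5)/1.42-.5)
A=onz(w,k(322,45),.03,T);B=onz(w,k(583,49),.03,T);L=onz(w,k(332,385),.03,T);Rr=onz(w,k(551,415),.03,T)
print("near corners",A,B,np.linalg.norm(A-B)); print("yaw",np.degrees(np.arctan2(*(L-A)[[1,0]])),np.degrees(np.arctan2(*(Rr-B)[[1,0]])),np.degrees(np.arctan2(*(B-A)[[1,0]]))-90)
print("far right?",np.linalg.norm(Rr-B))
n=[onz(w,k(x,147),.03,T) for x in (372,421,480,530)]; print("slot mouth near",n,np.linalg.norm(n[0]-n[1]))
a=np.radians(-8.8);Rm=np.array([[np.cos(a),-np.sin(a)],[np.sin(a),np.cos(a)]])
for nm,P,m in (("A",A,(-.1,-.065)),("B",B,(-.1,.065)),("s",(n[0]+n[1])/2,(-.052,-.028))): 
    o=P[:2]-Rm@np.array(m); print(nm,"org",o,"slot",o+Rm@np.array([.025,-.028]))
# rack-frame view of the tool offset
# platter bottom near corner in hand: top edge near end
P=onz(w,k(396,198),s["tool_pos"][2]+.0105,T);print("plat near top",P, Rm.T@(P[:2]-s["tool_pos"][:2]), "toolyaw",np.degrees(np.arctan2(s["ee_rot"][1,0],s["ee_rot"][0,0])))
crop(w["img"],215,20,420,150,3.9,"pics/w3c.png")
E
```

```text
near corners [0.3974 0.0681 0.03  ] [0.4179 0.1961 0.03  ] 0.12966765171709813
yaw -9.167790001971897 -8.708521628862687 -9.101740357512213
far right? 0.20191778757413742
slot mouth near [array([0.4495, 0.0845, 0.03  ]), array([0.4534, 0.1093, 0.03  ]), array([0.4579, 0.1394, 0.03  ]), array([0.4616, 0.165 , 0.03  ])] 0.025151802224078392
A org [0.5062 0.117 ] slot [0.5266 0.0855]
B org [0.5068 0.1166] slot [0.5272 0.0851]
s org [0.5071 0.1166] slot [0.5275 0.0851]
plat near top [0.4667 0.0936 0.1868] [-0.0649 -0.0001] toolyaw 81.14567150558527
```

View pics/w3c.png

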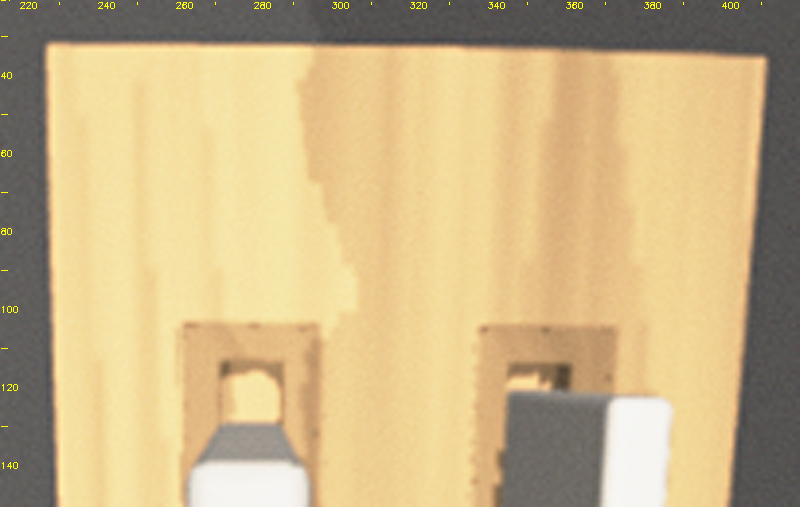

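```bash
python3 - <<'E'
from station import *
from p import *
s=read_state(); print(s["tool_pos"])
rows(s,[.5272,.0852,.122],pose(81,0),n=4)
E
```

```text
[0.53063985 0.0832003  0.17626151]
dist 0.0544 ang 0.19 rows 4
0 ([-0.0, -0.001, 0.0], [0.003, -0.009, 0.136])
1 ([-0.001, -0.001, 0.001], [0.004, -0.009, 0.135])
2 ([-0.0, -0.0, 0.0], [0.003, -0.009, 0.136])
3 ([-0.001, -0.001, 0.001], [0.004, -0.009, 0.136])
end [0.5273 0.0852 0.122 ]
```

Call:
{"op": "move_arm", "data": {
  "plan": [
    {"delta_rot":[0,0,0],"travel":[0.003,-0.009,0.136],"claw":0},
    {"delta_rot":[0,0,0],"travel":[0.004,-0.009,0.136],"claw":0},
    {"delta_rot":[0,0,0],"travel":[0.003,-0.009,0.136],"claw":0},
    {"delta_rot":[0,0,0],"travel":[0.004,-0.009,0.136],"claw":0},
    {"delta_rot":[0,0,0],"travel":[0,0,0],"claw":0},
    {"delta_rot":[0,0,0],"travel":[0,0,0],"claw":0}
  ]
}}

```text
time_s: 5.9
tool_pos: [0.5276, 0.0865, 0.1219]
ee_rot: [[0.155, 0.988, -0.001], [0.988, -0.155, 0.004], [0.004, -0.002, -1.0]]
force: [0.5, -0.0, -1.3]
finger_gap: 0.0093
```

```bash
python3 - <<'E'
from station import *
from p import *; from h import *
s=read_state(); print(s["time_s"],s["tool_pos"],s["finger_gap"],s["force"],s["torque"])
w=snapshot("wrist")
T=wristT(s,w); pickle.dump((s,w),open("s4.pkl","wb"))
crop(w["img"],200,0,480,210,2.8,"pics/w4c.png")
E
```

```text
5.9 [0.52759561 0.0864638  0.12188729] 0.009329218052237942 [ 0.51571864 -0.0383655  -1.25312369] [-0.05682843 -0.06182123 -0.00815544]
```

View pics/w4c.png

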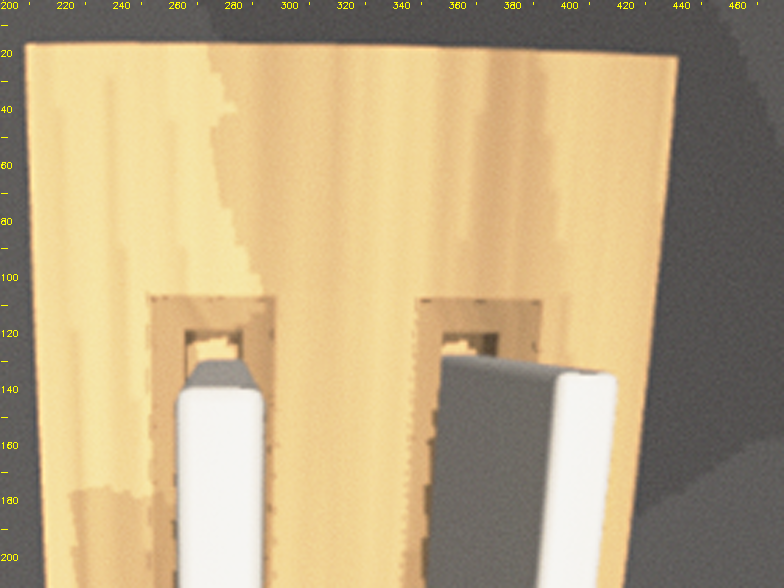

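Call:
{"op": "move_arm", "data": {
  "plan": [
    {"delta_rot":[0,0,0],"travel":[-0.015,0,0.05],"claw":0},
    {"delta_rot":[0,0,0],"travel":[0,0,0.05],"claw":0},
    {"delta_rot":[0,0,0],"travel":[0,0,0.05],"claw":0},
    {"delta_rot":[0,0,0],"travel":[0,0,0.05],"claw":0},
    {"delta_rot":[0,0,0],"travel":[0,0,0.05],"claw":0},
    {"delta_rot":[0,0,0],"travel":[0,0,0],"claw":0}
  ]
}}

```text
time_s: 6.55
tool_pos: [0.5271, 0.0849, 0.0965]
ee_rot: [[0.155, 0.988, -0.001], [0.988, -0.155, 0.004], [0.004, -0.002, -1.0]]
force: [0.4, -0.5, -2.5]
finger_gap: 0.0093
```

Call:
{"op": "move_arm", "data": {
  "plan": [
    {"delta_rot":[0,0,0],"travel":[0,0,0.03],"claw":0},
    {"delta_rot":[0,0,0],"travel":[0,0,0.03],"claw":0},
    {"delta_rot":[0,0,0],"travel":[0,0,0.03],"claw":0},
    {"delta_rot":[0,0,0],"travel":[0,0,0.02],"claw":0},
    {"delta_rot":[0,0,0],"travel":[0,0,0],"claw":0}
  ]
}}

```text
time_s: 7.05
tool_pos: [0.5274, 0.0849, 0.086]
ee_rot: [[0.155, 0.988, -0.001], [0.988, -0.155, 0.004], [0.004, -0.001, -1.0]]
force: [-0.1, 0.0, -0.6]
finger_gap: 0.0094
```

Call:
{"op": "move_arm", "data": {
  "plan": [
    {"delta_rot":[0,0,0],"travel":[0,0,0.02],"claw":0},
    {"delta_rot":[0,0,0],"travel":[0,0,0.01],"claw":0},
    {"delta_rot":[0,0,0],"travel":[0,0,0],"claw":0}
  ]
}}

```text
time_s: 7.35
tool_pos: [0.5277, 0.0851, 0.0836]
ee_rot: [[0.155, 0.988, 0.0], [0.988, -0.155, 0.004], [0.004, -0.0, -1.0]]
force: [-1.9, 0.4, 1.1]
finger_gap: 0.0092
```

Call:
{"op": "move_arm", "data": {
  "plan": [
    {"delta_rot":[0,0,0],"travel":[0,0,0.01],"claw":0},
    {"delta_rot":[0,0,0],"travel":[0,0,0.01],"claw":0},
    {"delta_rot":[0,0,0],"travel":[0,0,0],"claw":0}
  ]
}}

```text
time_s: 7.65
tool_pos: [0.5278, 0.0854, 0.0835]
ee_rot: [[0.155, 0.988, 0.001], [0.988, -0.155, 0.003], [0.003, 0.0, -1.0]]
force: [-11.0, -2.3, 22.9]
finger_gap: 0.0092
```

Call:
{"op": "move_arm", "data": {
  "plan": [
    {"delta_rot":[0,0,0],"travel":[0,0,-0.015],"claw":0},
    {"delta_rot":[0,0,0],"travel":[0,0,0],"claw":0.3},
    {"delta_rot":[0,0,0],"travel":[0,0,0],"claw":0.3},
    {"delta_rot":[0,0,0],"travel":[0,0,0],"claw":0.3},
    {"delta_rot":[0,0,0],"travel":[0,0,-0.1],"claw":0.3},
    {"delta_rot":[0,0,0],"travel":[0,0,-0.2],"claw":0.3},
    {"delta_rot":[0,0,0],"travel":[0,0,-0.3],"claw":0.3},
    {"delta_rot":[0,0,0],"travel":[0,0,-0.3],"claw":0.3}
  ]
}}

```text
time_s: 8.45
tool_pos: [0.5274, 0.0848, 0.1742]
ee_rot: [[0.155, 0.988, -0.001], [0.988, -0.155, 0.004], [0.004, -0.001, -1.0]]
force: [1.0, 0.7, -0.6]
finger_gap: 0.026
```

```bash
python3 - <<'E'
from station import *
from p import *; from h import *
s=read_state(); print(s["time_s"],s["tool_pos"],s["finger_gap"],s["force"],s["torque"])
w=snapshot("wrist");sc=snapshot("scene")
pickle.dump((s,{"wrist":w,"scene":sc}),open("s5.pkl","wb"))
cv2.imwrite("pics/w5.png",cv2.resize(w["img"][:,:,::-1],None,fx=1.42,fy=1.42))
crop(sc["img"],270,150,400,260,6,"pics/sc5c.png")
E
```

```text
8.45 [0.52735124 0.08484921 0.17421112] 0.026008457647143973 [ 0.95775379  0.67051001 -0.62965045] [-0.04056422 -0.02597356 -0.00194064]
```

View pics/w5.png

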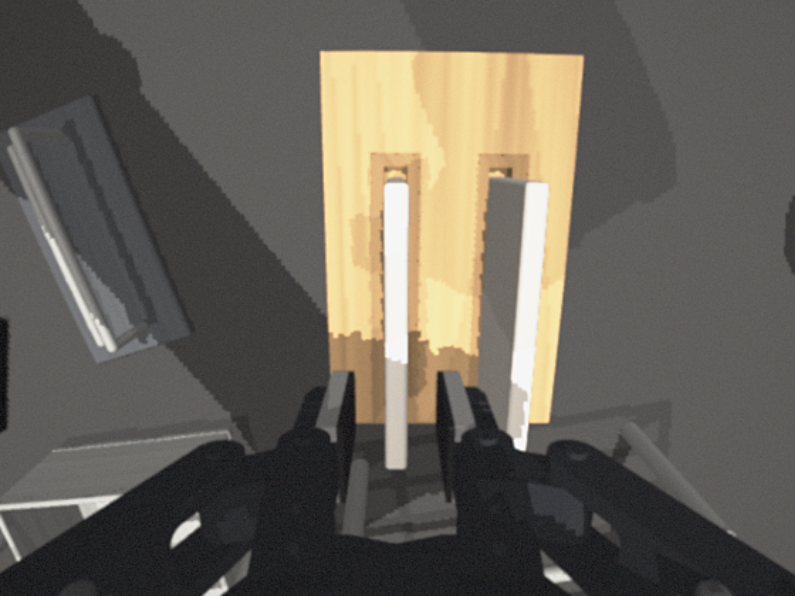

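View pics/sc5c.png

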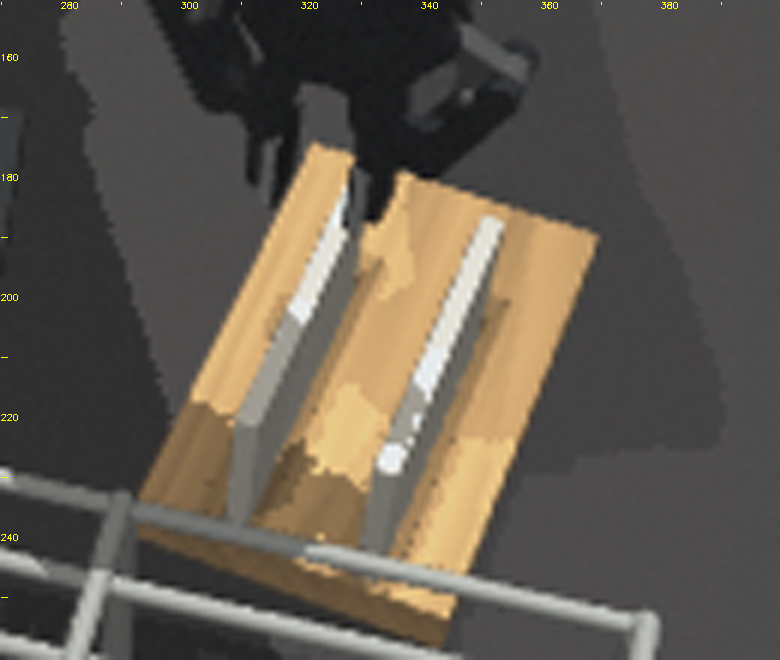

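The platter sits upright in the free slot. Its top edge runs from (396,180) to (396,465) in the wrist view and the slot is empty around it, like its neighbour. The rack still needs about +8° of yaw and 17 mm to the left before it goes in. I'll nudge its right side first, then push the end face.

```bash
python3 - <<'E'
from station import *
from p import *
s=read_state()
t=np.radians(15);c,sn=np.cos(t),np.sin(t)
Rt=np.column_stack([[1,0,0],[0,-c,-sn],[0,sn,-c]])
np.save("Rside.npy",Rt)
rows(s,[.544,.006,.15],Rt)
E
```

```text
dist 0.0855 ang 82.24 rows 10
0 ([0.028, 0.022, 0.179], [-0.077, 0.026, 0.027])
1 ([0.027, 0.023, 0.18], [-0.072, 0.037, 0.026])
2 ([0.028, 0.022, 0.179], [-0.068, 0.048, 0.023])
3 ([0.028, 0.023, 0.179], [-0.06, 0.057, 0.021])
4 ([0.027, 0.022, 0.179], [-0.052, 0.065, 0.019])
5 ([0.028, 0.022, 0.18], [-0.042, 0.072, 0.016])
6 ([0.028, 0.023, 0.179], [-0.032, 0.078, 0.014])
7 ([0.028, 0.022, 0.179], [-0.021, 0.083, 0.012])
8 ([0.027, 0.022, 0.179], [-0.01, 0.084, 0.01])
9 ([0.028, 0.023, 0.18], [0.002, 0.085, 0.007])
end [0.544 0.006 0.15 ]
```

Call:
{"op": "move_arm", "data": {
  "plan": [
    {"delta_rot":[0.028,0.022,0.179],"travel":[-0.077,0.026,0.027],"claw":0},
    {"delta_rot":[0.028,0.022,0.179],"travel":[-0.072,0.037,0.026],"claw":0},
    {"delta_rot":[0.028,0.022,0.179],"travel":[-0.068,0.048,0.023],"claw":0},
    {"delta_rot":[0.028,0.022,0.179],"travel":[-0.06,0.057,0.021],"claw":0},
    {"delta_rot":[0.028,0.022,0.179],"travel":[-0.052,0.065,0.019],"claw":0},
    {"delta_rot":[0.028,0.022,0.179],"travel":[-0.042,0.072,0.016],"claw":0},
    {"delta_rot":[0.028,0.022,0.179],"travel":[-0.032,0.078,0.014],"claw":0},
    {"delta_rot":[0.028,0.022,0.179],"travel":[-0.021,0.083,0.012],"claw":0}
  ]
}}

```text
time_s: 9.35
tool_pos: [0.5388, 0.0206, 0.1505]
ee_rot: [[0.961, 0.272, -0.039], [0.274, -0.938, 0.212], [0.022, -0.215, -0.976]]
force: [-0.2, -0.0, -0.1]
finger_gap: -0.0001
```

Call:
{"op": "move_arm", "data": {
  "plan": [
    {"delta_rot":[0.028,0.022,0.179],"travel":[-0.01,0.084,0.01],"claw":0},
    {"delta_rot":[0.028,0.022,0.179],"travel":[0.002,0.085,0.007],"claw":0},
    {"delta_rot":[0,0,0],"travel":[0,0,0],"claw":0},
    {"delta_rot":[0,0,0],"travel":[0,0,0],"claw":0}
  ]
}}

```text
time_s: 9.75
tool_pos: [0.5413, 0.0051, 0.1452]
ee_rot: [[1.0, 0.003, -0.011], [0.006, -0.966, 0.258], [-0.01, -0.258, -0.966]]
force: [0.7, 0.9, 0.0]
finger_gap: 0.0002
```

```bash
python3 - <<'E'
from station import *
from p import *; from h import *
s=read_state(); print(s["time_s"],s["tool_pos"],s["joint_positions"],s["finger_gap"],s["force"])
w=snapshot("wrist");t=snapshot("top")
pickle.dump((s,{"wrist":w,"top":t}),open("s6.pkl","wb"))
cv2.imwrite("pics/w6.png",w["img"][:,:,::-1]);cv2.imwrite("pics/t6.png",t["img"][:,:,::-1])
rows(s,[.544,.008,.036],np.load("Rside.npy"),n=6)
E
```

```text
9.75 [0.54131249 0.00511357 0.1452141 ] [ 29.52603004  21.08567345 -30.01155176  98.55483578  -5.05179923
  64.03045465   3.63421642] 0.0002194973976616315 [0.7409529  0.94389013 0.02909054]
dist 0.1093 ang 0.68 rows 6
0 ([0.0, 0.002, 0.001], [0.006, 0.042, 0.177])
1 ([0.001, 0.003, 0.0], [0.006, 0.042, 0.177])
2 ([-0.0, 0.002, 0.001], [0.006, 0.043, 0.177])
3 ([0.0, 0.003, 0.001], [0.006, 0.042, 0.177])
4 ([0.0, 0.002, 0.0], [0.005, 0.043, 0.177])
5 ([0.001, 0.002, 0.001], [0.004, 0.042, 0.177])
end [0.544 0.008 0.036]
```

View pics/w6.png

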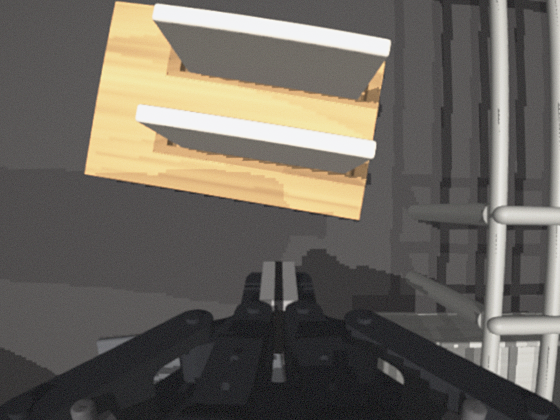

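View pics/t6.png

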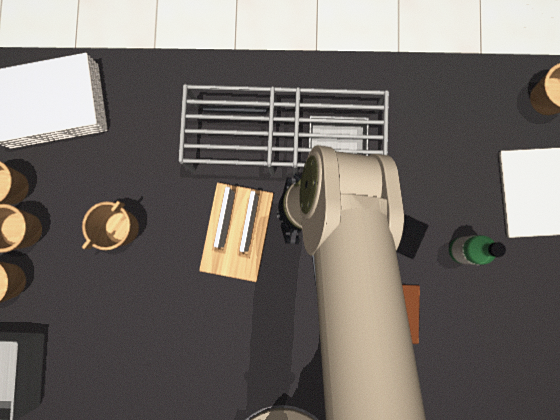

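Call:
{"op": "move_arm", "data": {
  "plan": [
    {"delta_rot":[0,0.01,0],"travel":[0.006,0.042,0.177],"claw":0},
    {"delta_rot":[0,0,0],"travel":[0.006,0.042,0.177],"claw":0},
    {"delta_rot":[0,0,0],"travel":[0.006,0.042,0.177],"claw":0},
    {"delta_rot":[0,0,0],"travel":[0.006,0.042,0.177],"claw":0},
    {"delta_rot":[0,0,0],"travel":[0.006,0.042,0.177],"claw":0},
    {"delta_rot":[0,0,0],"travel":[0.004,0.042,0.16],"claw":0},
    {"delta_rot":[0,0,0],"travel":[0,0,0],"claw":0},
    {"delta_rot":[0,0,0],"travel":[0,0,0],"claw":0}
  ]
}}

```text
time_s: 10.65
tool_pos: [0.5445, 0.0084, 0.0381]
ee_rot: [[1.0, 0.002, -0.003], [0.002, -0.966, 0.258], [-0.003, -0.258, -0.966]]
force: [-0.2, -0.4, 1.5]
finger_gap: 0.0001
```

```bash
python3 - <<'E'
from station import *
from p import *; from h import *
s=read_state(); print(s["time_s"],s["tool_pos"],s["ee_rot"],s["force"])
w=snapshot("wrist")
cv2.imwrite("pics/w7.png",w["img"][:,:,::-1])
p=s["tool_pos"].copy(); p[1]+=.02+.022;p[2]=.037
rows(s,p,np.load("Rside.npy"),n=10)
E
```

```text
10.65 [0.54449799 0.00840979 0.03812754] [[ 0.99999291  0.00161269 -0.00340328]
 [ 0.00243738 -0.96603198  0.25841106]
 [-0.00287094 -0.25841752 -0.96602906]] [-0.16641033 -0.3766681   1.48442856]
dist 0.042 ang 0.22 rows 10
0 ([0.0, 0.0, 0.0], [0.0, -0.04, 0.012])
1 ([0.0, 0.001, 0.0], [0.0, -0.041, 0.012])
2 ([0.0, 0.0, 0.001], [0.0, -0.04, 0.012])
3 ([0.0, 0.001, -0.0], [0.0, -0.04, 0.012])
4 ([0.0, 0.0, 0.0], [0.0, -0.04, 0.012])
5 ([0.0, 0.001, 0.0], [0.0, -0.041, 0.012])
6 ([0.0, 0.0, 0.0], [0.001, -0.04, 0.012])
7 ([0.0, 0.0, 0.001], [-0.0, -0.04, 0.012])
8 ([0.0, 0.001, -0.0], [-0.0, -0.041, 0.011])
9 ([0.001, 0.0, 0.0], [-0.0, -0.04, 0.012])
end [0.5445 0.0504 0.037 ]
```

View pics/w7.png

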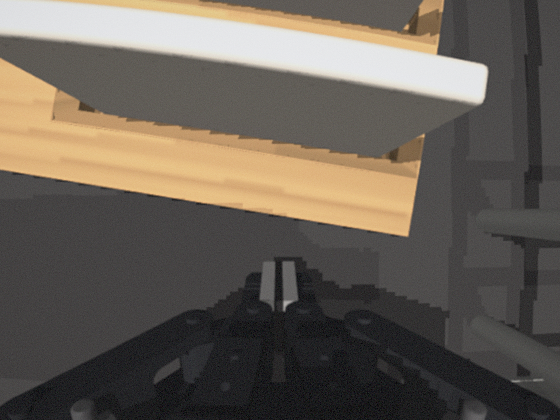

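Call:
{"op": "move_arm", "data": {
  "plan": [
    {"delta_rot":[0,0,0],"travel":[0,-0.06,0.018],"claw":0},
    {"delta_rot":[0,0,0],"travel":[0,-0.06,0.018],"claw":0},
    {"delta_rot":[0,0,0],"travel":[0,-0.04,0.012],"claw":0},
    {"delta_rot":[0,0,0],"travel":[0,-0.04,0.012],"claw":0},
    {"delta_rot":[0,0,0],"travel":[0,-0.04,0.011],"claw":0},
    {"delta_rot":[0,0,0],"travel":[0,-0.04,0.011],"claw":0},
    {"delta_rot":[0,0,0],"travel":[0,-0.04,0.011],"claw":0},
    {"delta_rot":[0,0,0],"travel":[0,0,0],"claw":0}
  ]
}}

```text
time_s: 11.5
tool_pos: [0.5454, 0.0402, 0.0375]
ee_rot: [[1.0, -0.001, -0.001], [-0.001, -0.966, 0.257], [-0.001, -0.257, -0.966]]
force: [2.7, -3.0, 0.5]
finger_gap: 0.0005
```

```bash
cat > rk.py <<'E'
from station import *
from p import *; from h import *
import sys
np.set_printoptions(precision=4,suppress=True)
s=read_state(); print(s["time_s"],s["tool_pos"],s["force"])
n=sys.argv[1]
w=snapshot("wrist");t=snapshot("top")
pickle.dump((s,{"wrist":w,"top":t}),open(f"s{n}.pkl","wb"))
cv2.imwrite(f"pics/w{n}.png",w["img"][:,:,::-1]);crop(t["img"],170,75,360,300,2.6,f"pics/t{n}.png")
E
python3 rk.py 8
```

```text
11.5 [0.5454 0.0402 0.0375] [ 2.7072 -3.      0.4507]
```

View pics/w8.png

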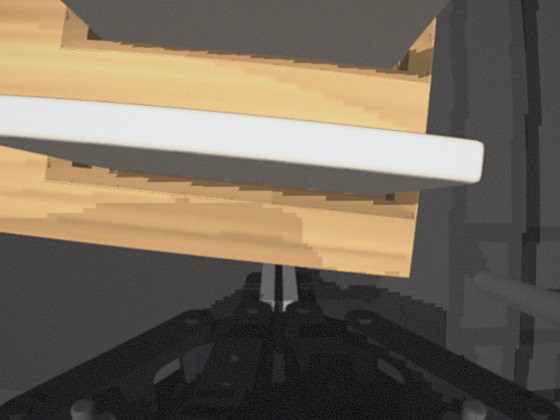

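View pics/t8.png

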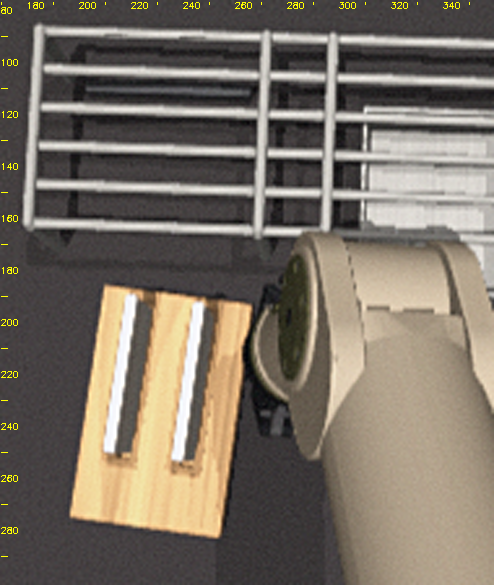

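```bash
cat > fit.py <<'E'
from h import *
def rackpose(cam,pts,f,x0,y0,z=.03):
    m=np.array([(.1,.065),(.1,-.065),(-.1,-.065),(-.1,.065)])
    p=np.array([onz(cam,(x0+(x+.5)/f-.5,y0+(y+.5)/f-.5),z)[:2] for x,y in pts])
    mc=m-m.mean(0);pc=p-p.mean(0)
    a=np.arctan2((mc[:,0]*pc[:,1]-mc[:,1]*pc[:,0]).sum(),(mc*pc).sum())
    return p.mean(0).round(4),np.degrees(a).round(2),np.linalg.norm(p[0]-p[3]).round(4),np.linalg.norm(p[1]-p[0]).round(4)
E
python3 - <<'E'
from fit import *
s,d=pickle.load(open("s8.pkl","rb"))
print(rackpose(d["top"],[(106,285),(252,304),(219,538),(70,517)],2.6,170,75))
E
```

```text
(array([0.5067, 0.127 ]), np.float64(-6.36), np.float64(0.2038), np.float64(0.1293))
```

Call:
{"op": "move_arm", "data": {
  "plan": [
    {"delta_rot":[0,0,0],"travel":[0,0.05,-0.01],"claw":0},
    {"delta_rot":[0,0,0],"travel":[0.1,0,0],"claw":0},
    {"delta_rot":[0,0,0],"travel":[0.09,0,0],"claw":0},
    {"delta_rot":[0,0,0],"travel":[0,-0.05,0.01],"claw":0},
    {"delta_rot":[0,0,0],"travel":[0,-0.04,0.011],"claw":0},
    {"delta_rot":[0,0,0],"travel":[0,-0.04,0.011],"claw":0},
    {"delta_rot":[0,0,0],"travel":[0,0,0],"claw":0},
    {"delta_rot":[0,0,0],"travel":[0,0,0],"claw":0}
  ]
}}

```text
time_s: 12.4
tool_pos: [0.5628, 0.05, 0.0368]
ee_rot: [[1.0, 0.0, -0.004], [0.001, -0.966, 0.258], [-0.004, -0.258, -0.966]]
force: [-0.1, -0.9, 0.2]
finger_gap: 0.0004
```

```bash
python3 rk.py 9
```

```text
12.4 [0.5628 0.05   0.0368] [-0.0969 -0.8674  0.1809]
```

View pics/t9.png

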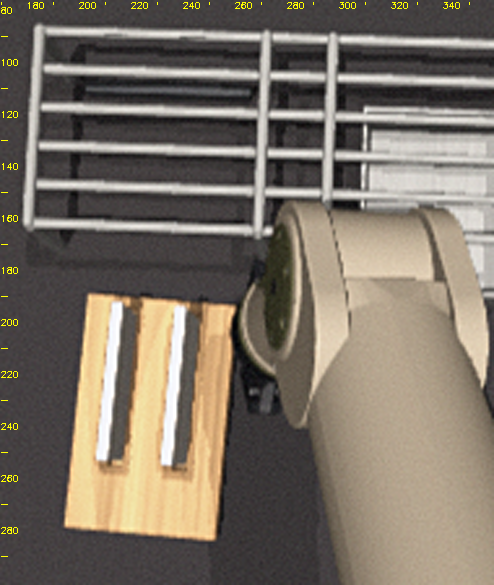

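```bash
python3 - <<'E'
from fit import *
s,d=pickle.load(open("s9.pkl","rb"))
print(rackpose(d["top"],[(88,294),(235,305),(214,541),(64,527)],2.6,170,75))
E
```

```text
(array([0.5015, 0.1369]), np.float64(-3.38), np.float64(0.2033), np.float64(0.1295))
```

```bash
cat >> p.py <<'E'
def fpose(yaw,tilt):
    # tool y along heading yaw (push direction), leaning forward by tilt
    a=np.radians(yaw);t=np.radians(tilt);h=np.array([np.cos(a),np.sin(a),0]);u=np.array([0,0,1.])
    z=-(h*np.sin(t)+u*np.cos(t)); y=h*np.cos(t)-u*np.sin(t); return np.column_stack([np.cross(y,z),y,z])
E
python3 - <<'E'
from station import *
from p import *
s=read_state()
s2=dict(s);s2["tool_pos"]=s["tool_pos"]+s["ee_rot"]@np.array([0,.03,-.15]); print(s2["tool_pos"])
Rt=fpose(-3.4,12); print(Rt)
rows(s2,[.385,.1435,.17],Rt,n=12)
E
```

```text
[ 0.56339438 -0.01789025  0.17394397]
[[ 0.05930637  0.97642589 -0.20754573]
 [ 0.99823983 -0.05801039  0.01233049]
 [ 0.         -0.20791169 -0.9781476 ]]
dist 0.2406 ang 86.59 rows 12
0 ([-0.005, -0.037, -0.156], [-0.149, -0.129, 0.039])
1 ([-0.004, -0.037, -0.156], [-0.13, -0.146, 0.042])
2 ([-0.005, -0.037, -0.156], [-0.11, -0.162, 0.045])
3 ([-0.005, -0.037, -0.156], [-0.089, -0.173, 0.047])
4 ([-0.005, -0.037, -0.156], [-0.065, -0.183, 0.049])
5 ([-0.004, -0.037, -0.156], [-0.041, -0.19, 0.049])
6 ([-0.005, -0.037, -0.156], [-0.015, -0.194, 0.05])
7 ([-0.005, -0.038, -0.155], [0.009, -0.194, 0.05])
8 ([-0.004, -0.037, -0.156], [0.034, -0.192, 0.047])
9 ([-0.005, -0.037, -0.156], [0.059, -0.186, 0.046])
10 ([-0.005, -0.037, -0.156], [0.083, -0.177, 0.043])
11 ([-0.005, -0.037, -0.156], [0.105, -0.167, 0.04])
end [0.385  0.1436 0.17  ]
```

Call:
{"op": "move_arm", "data": {
  "plan": [
    {"delta_rot":[0,0,0],"travel":[0,0.15,-0.05],"claw":0},
    {"delta_rot":[0,0,0],"travel":[0,0.15,-0.3],"claw":0},
    {"delta_rot":[0,0,0],"travel":[0,0,-0.4],"claw":0},
    {"delta_rot":[0,0,0],"travel":[0,0,-0.4],"claw":0},
    {"delta_rot":[0,0,0],"travel":[0,0,-0.35],"claw":0},
    {"delta_rot":[-0.005,-0.037,-0.156],"travel":[-0.149,-0.129,0.039],"claw":0},
    {"delta_rot":[-0.005,-0.037,-0.156],"travel":[-0.13,-0.146,0.042],"claw":0},
    {"delta_rot":[-0.005,-0.037,-0.156],"travel":[-0.11,-0.162,0.045],"claw":0}
  ]
}}

```text
time_s: 13.3
tool_pos: [0.5186, 0.0208, 0.1732]
ee_rot: [[0.928, 0.362, -0.087], [0.372, -0.899, 0.23], [0.005, -0.246, -0.969]]
force: [0.4, 0.5, -0.9]
finger_gap: 0.0002
```

Call:
{"op": "move_arm", "data": {
  "plan": [
    {"delta_rot":[-0.005,-0.037,-0.156],"travel":[-0.089,-0.173,0.047],"claw":0},
    {"delta_rot":[-0.005,-0.037,-0.156],"travel":[-0.065,-0.183,0.049],"claw":0},
    {"delta_rot":[-0.005,-0.037,-0.156],"travel":[-0.041,-0.19,0.049],"claw":0},
    {"delta_rot":[-0.005,-0.037,-0.156],"travel":[-0.015,-0.194,0.05],"claw":0},
    {"delta_rot":[-0.005,-0.037,-0.156],"travel":[0.009,-0.194,0.05],"claw":0},
    {"delta_rot":[-0.005,-0.037,-0.156],"travel":[0.034,-0.192,0.047],"claw":1},
    {"delta_rot":[-0.005,-0.037,-0.156],"travel":[0.059,-0.186,0.046],"claw":1},
    {"delta_rot":[-0.005,-0.037,-0.156],"travel":[0.083,-0.177,0.043],"claw":1}
  ]
}}

```text
time_s: 14.1
tool_pos: [0.3999, 0.129, 0.17]
ee_rot: [[0.18, 0.962, -0.206], [0.984, -0.176, 0.039], [0.001, -0.209, -0.978]]
force: [-0.0, 1.2, 0.6]
finger_gap: 0.0433
```

Call:
{"op": "move_arm", "data": {
  "plan": [
    {"delta_rot":[-0.005,-0.037,-0.156],"travel":[0.105,-0.167,0.04],"claw":1},
    {"delta_rot":[0,0,0],"travel":[0,0,0],"claw":1},
    {"delta_rot":[0,0,0],"travel":[0,0,0],"claw":1}
  ]
}}

```text
time_s: 14.4
tool_pos: [0.3856, 0.1425, 0.1697]
ee_rot: [[0.061, 0.977, -0.205], [0.998, -0.06, 0.01], [-0.002, -0.205, -0.979]]
force: [1.0, -0.2, 0.2]
finger_gap: 0.0848
```

```bash
python3 rk.py 10; python3 - <<'E'
from station import *
from p import *
s=read_state();print(s["tool_pos"],s["joint_positions"],s["ee_rot"])
rows(s,[.375,.1435,.026],fpose(-3.4,12),n=6)
E
```

```text
14.4 [0.3856 0.1425 0.1697] [ 0.9504 -0.1987  0.1695]
[0.38614289 0.14189012 0.16957074] [ 24.11785865  13.19546575 -50.18360856 107.05253001   4.49262324
  74.86746811  58.57977467] [[ 0.06297607  0.97681245 -0.20462516]
 [ 0.99801332 -0.06201829  0.01109697]
 [-0.00185084 -0.20491748 -0.9787775 ]]
dist 0.144 ang 0.29 rows 6
0 ([0.001, 0.0, -0.001], [0.002, 0.031, 0.238])
1 ([0.0, 0.0, -0.001], [0.002, 0.031, 0.238])
2 ([0.001, 0.001, -0.001], [0.002, 0.031, 0.238])
3 ([0.001, -0.0, -0.0], [0.001, 0.031, 0.238])
4 ([0.0, 0.0, -0.001], [0.002, 0.031, 0.238])
5 ([0.001, 0.0, -0.001], [0.002, 0.031, 0.238])
end [0.375  0.1435 0.026 ]
```

View pics/w10.png

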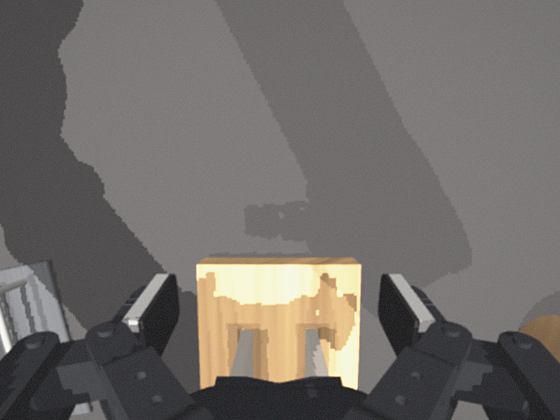

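View pics/t10.png

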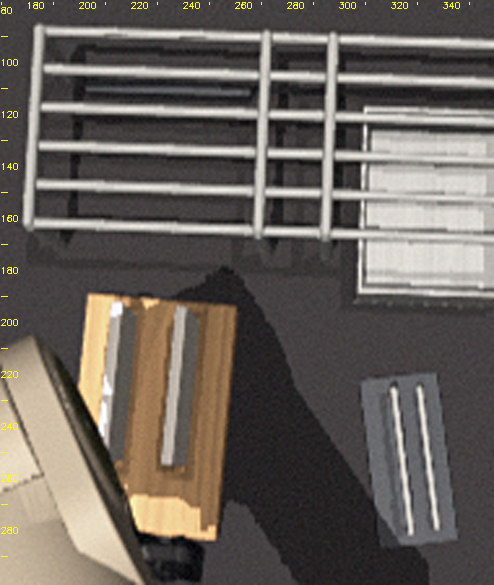

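```bash
python3 - <<'E'
from h import *
s,d=pickle.load(open("s10.pkl","rb"));w=d["wrist"];T=wristT(s,w)
crop(w["img"],180,240,380,300,4,"pics/w10c.png")
for p in ((198,264),(361,264)): print(onz(w,p,.03,T))
E
```

```text
[0.3947124  0.07766274 0.03      ]
[0.40247499 0.20652127 0.03      ]
```

View pics/w10c.png

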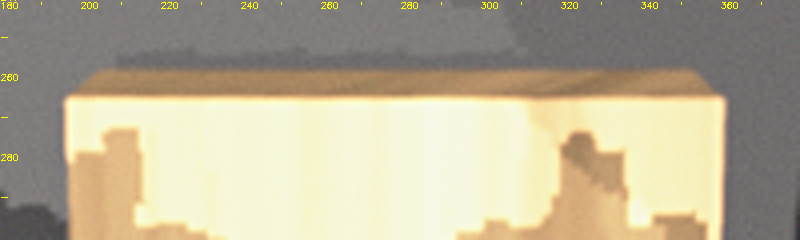

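Call:
{"op": "move_arm", "data": {
  "plan": [
    {"delta_rot":[0,0,0],"travel":[0.01,0.02,0.238],"claw":1},
    {"delta_rot":[0,0,0],"travel":[0,0.03,0.238],"claw":1},
    {"delta_rot":[0,0,0],"travel":[0,0.03,0.238],"claw":1},
    {"delta_rot":[0,0,0],"travel":[0,0.03,0.238],"claw":1},
    {"delta_rot":[0,0,0],"travel":[0,0.03,0.238],"claw":1},
    {"delta_rot":[0,0,0],"travel":[0,0.03,0.238],"claw":1},
    {"delta_rot":[0,0,0],"travel":[0,0,0],"claw":1},
    {"delta_rot":[0,0,0],"travel":[0,0,0],"claw":1}
  ]
}}

```text
time_s: 15.3
tool_pos: [0.3732, 0.1442, 0.0265]
ee_rot: [[0.061, 0.977, -0.206], [0.998, -0.06, 0.011], [-0.002, -0.206, -0.979]]
force: [0.7, 0.6, 0.0]
finger_gap: 0.0856
```

```bash
python3 rk.py 11; python3 - <<'E'
from station import *
from p import *
s=read_state();print(s["joint_positions"],s["ee_rot"])
E
```

```text
15.3 [0.3732 0.1442 0.0265] [0.725  0.6359 0.0297]
[ 18.00227083  25.07620234 -46.01897972 116.08229446  14.20991284
  57.27849358  50.81471337] [[ 0.06088736  0.97724076 -0.20320737]
 [ 0.998144   -0.05984397  0.011281  ]
 [-0.00113648 -0.20351708 -0.97907074]]
```

View pics/w11.png

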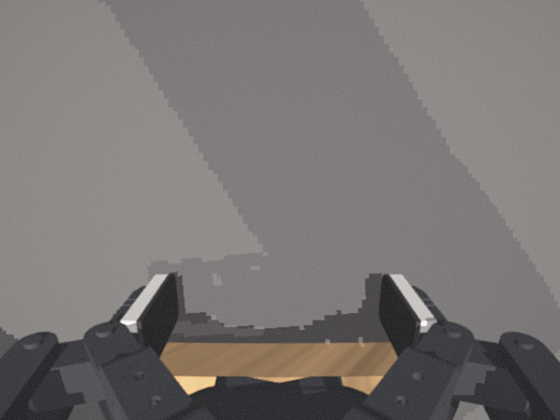

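```bash
python3 - <<'E'
from station import *
from p import *
s=read_state()
rows(s,[.449,.140,.027],fpose(-2.4,12),n=8)
E
```

```text
dist 0.0751 ang 1.12 rows 8
0 ([0.001, -0.0, -0.003], [-0.0, 0.092, -0.019])
1 ([0.0, -0.001, -0.003], [-0.0, 0.092, -0.018])
2 ([0.001, -0.0, -0.003], [-0.001, 0.092, -0.019])
3 ([0.001, -0.001, -0.003], [-0.0, 0.092, -0.019])
4 ([0.001, -0.0, -0.003], [-0.001, 0.092, -0.019])
5 ([0.0, -0.001, -0.003], [-0.002, 0.092, -0.019])
6 ([0.001, -0.0, -0.003], [-0.001, 0.092, -0.019])
7 ([0.001, -0.001, -0.003], [-0.002, 0.092, -0.019])
end [0.449 0.14  0.027]
```

Call:
{"op": "move_arm", "data": {
  "plan": [
    {"delta_rot":[0.001,0,-0.003],"travel":[0,0.05,-0.01],"claw":1},
    {"delta_rot":[0,0,-0.003],"travel":[0,0.05,-0.01],"claw":1},
    {"delta_rot":[0,0,-0.003],"travel":[0,0.06,-0.012],"claw":1},
    {"delta_rot":[0.001,0,-0.003],"travel":[0,0.08,-0.016],"claw":1},
    {"delta_rot":[0.001,0,-0.003],"travel":[0,0.08,-0.016],"claw":1},
    {"delta_rot":[0,0,-0.003],"travel":[0,0.08,-0.016],"claw":1},
    {"delta_rot":[0,0,-0.003],"travel":[0,0.08,-0.016],"claw":1},
    {"delta_rot":[0,0,0],"travel":[0,0,0],"claw":1}
  ]
}}

```text
time_s: 16.2
tool_pos: [0.4216, 0.1423, 0.026]
ee_rot: [[0.043, 0.977, -0.209], [0.999, -0.042, 0.011], [0.002, -0.209, -0.978]]
force: [-4.3, -0.2, 5.2]
finger_gap: 0.0855
```

```bash
python3 rk.py 12; python3 - <<'E'
from station import *
from p import *
s=read_state();print(s["ee_rot"],s["torque"])
E
```

```text
16.2 [0.4216 0.1423 0.026 ] [-4.28   -0.1612  5.2154]
[[ 0.04306845  0.97712013 -0.20828191]
 [ 0.99907042 -0.04173729  0.01078378]
 [ 0.00184392 -0.20855274 -0.97800938]] [ 1.29061590e-01  7.47706694e-01 -1.81458235e-04]
```

View pics/t12.png

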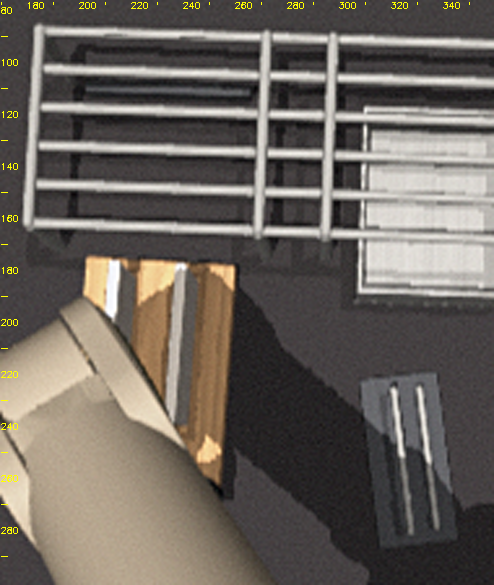

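View pics/w12.png

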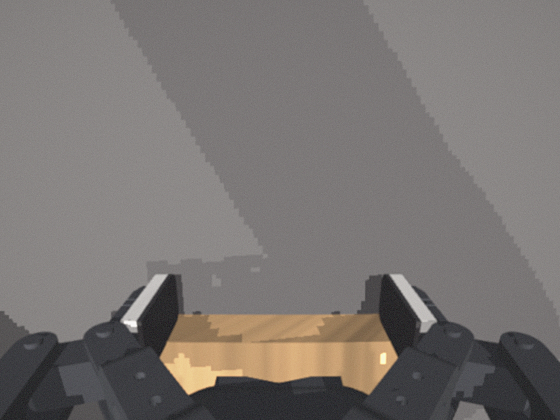

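```bash
python3 - <<'E'
from station import *
from p import *; from h import *
s0,d=pickle.load(open("s12.pkl","rb"));t=d["top"]
g=lambda x,y:(170+(x+.5)/2.6-.5,75+(y+.5)/2.6-.5)
A=onz(t,g(86,256),.03);B=onz(t,g(237,265),.03);print(A,B,(A+B)/2,np.degrees(np.arctan2(*(A-B)[[1,0]]))-90)
s=read_state()
rows(s,[.408,.1425,.025],fpose(-2.4,0),n=3)
s2=dict(s);s2["tool_pos"]=np.array([.408,.1425,.025]);s2["ee_rot"]=fpose(-2.4,0)
rows(s2,[.51,.139,.025],fpose(-1.4,0),n=12)
E
```

```text
[0.64036537 0.1986621  0.03      ] [0.63520845 0.0655388  0.03      ] [0.63778691 0.13210045 0.03      ] -2.2184121013383873
dist 0.0136 ang 12.04 rows 3
0 ([-0.089, -0.001, -0.0], [-0.001, -0.043, 0.013])
1 ([-0.089, -0.001, -0.001], [-0.002, -0.045, 0.009])
2 ([-0.09, -0.0, -0.0], [-0.001, -0.044, 0.006])
end [0.4081 0.1425 0.025 ]
dist 0.1021 ang 1.0 rows 12
0 ([0.0, 0.0, -0.002], [0.001, 0.085, 0.0])
1 ([0.0, 0.0, -0.002], [0.0, 0.085, 0.0])
2 ([0.0, 0.0, -0.002], [0.001, 0.085, 0.0])
3 ([0.0, 0.0, -0.001], [-0.0, 0.085, 0.0])
4 ([0.0, 0.0, -0.002], [-0.0, 0.085, 0.0])
5 ([0.0, 0.0, -0.002], [0.0, 0.085, 0.0])
6 ([0.0, 0.0, -0.002], [-0.0, 0.085, 0.0])
7 ([0.0, 0.0, -0.002], [-0.0, 0.085, 0.0])
8 ([0.0, 0.0, -0.002], [-0.001, 0.085, 0.0])
9 ([0.0, 0.0, -0.002], [-0.0, 0.085, 0.0])
10 ([0.0, 0.0, -0.001], [-0.001, 0.086, 0.0])
11 ([0.0, 0.0, -0.002], [-0.0, 0.085, 0.0])
end [0.51  0.139 0.025]
```

Call:
{"op": "move_arm", "data": {
  "plan": [
    {"delta_rot":[-0.089,0,0],"travel":[0,-0.05,0.013],"claw":1},
    {"delta_rot":[-0.089,0,0],"travel":[0,-0.045,0.009],"claw":1},
    {"delta_rot":[-0.089,0,0],"travel":[0,-0.044,0.006],"claw":1},
    {"delta_rot":[0,0,0],"travel":[0,0,0],"claw":1},
    {"delta_rot":[0,0,0],"travel":[0,0,0],"claw":1}
  ]
}}

```text
time_s: 16.8
tool_pos: [0.4084, 0.1424, 0.0255]
ee_rot: [[0.044, 0.999, 0.001], [0.999, -0.044, 0.001], [0.001, 0.001, -1.0]]
force: [-0.2, 0.1, -0.5]
finger_gap: 0.0853
```

Call:
{"op": "move_arm", "data": {
  "plan": [
    {"delta_rot":[0,0,0],"travel":[0,0.05,0],"claw":1},
    {"delta_rot":[0,0,0],"travel":[0,0.05,0],"claw":1},
    {"delta_rot":[0,0,0],"travel":[0.002,0.06,0],"claw":1},
    {"delta_rot":[0,0,-0.003],"travel":[0.003,0.085,0],"claw":1},
    {"delta_rot":[0,0,-0.003],"travel":[0.003,0.085,0],"claw":1},
    {"delta_rot":[0,0,-0.003],"travel":[0.003,0.085,0],"claw":1},
    {"delta_rot":[0,0,-0.003],"travel":[0.003,0.085,0],"claw":1},
    {"delta_rot":[0,0,-0.003],"travel":[0.003,0.085,0],"claw":1}
  ]
}}

```text
time_s: 17.6
tool_pos: [0.4651, 0.142, 0.0244]
ee_rot: [[0.032, 0.999, -0.003], [0.999, -0.032, 0.001], [0.001, -0.003, -1.0]]
force: [-8.7, -0.0, 7.3]
finger_gap: 0.0853
```

```bash
python3 rk.py 13; python3 - <<'E'
from station import *
s=read_state();print(s["ee_rot"],s["torque"])
E
```

```text
17.6 [0.4651 0.142  0.0244] [-8.6928 -0.0204  7.3257]
[[ 3.25121516e-02  9.99471317e-01 -2.17162585e-04]
 [ 9.99468835e-01 -3.25115829e-02  2.24604975e-03]
 [ 2.23780201e-03 -2.90071146e-04 -9.99997454e-01]] [0.00023888 0.05830285 0.00078099]
```

View pics/t13.png

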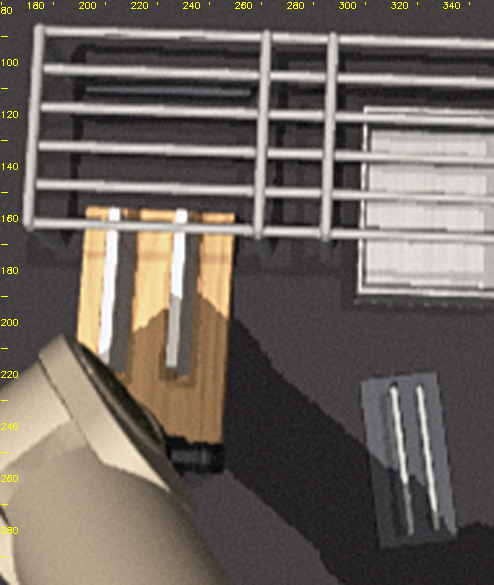

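View pics/w13.png

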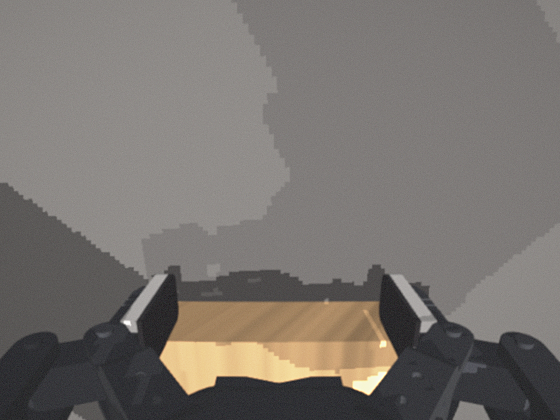

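```bash
python3 - <<'E'
from h import *
s0,d=pickle.load(open("s13.pkl","rb"));t=d["top"]
g=lambda x,y:(170+(x+.5)/2.6-.5,75+(y+.5)/2.6-.5)
A=onz(t,g(86,206),.03);B=onz(t,g(235,213),.03);print(A,B,(A+B)/2,np.degrees(np.arctan2(*(A-B)[[1,0]]))-90, s0["tool_pos"])
# expected posts on the counter
for x in (-79,79):
  for y in (27,213):
    a=np.radians(-.8); P=np.array([.7273,.014])+np.array([[np.cos(a),-np.sin(a)],[np.sin(a),np.cos(a)]])@np.array([x,y])/1000
    print(P,[((proj(t,[*P,z])-[170,75])*2.6).round(0) for z in (0,.03,.12)])
crop(t["img"],175,80,285,200,5,"pics/t13c.png")
E
```

```text
[0.68497802 0.20055176 0.03      ] [0.68134589 0.06871195 0.03      ] [0.68316195 0.13463185 0.03      ] -1.5780776216202952 [0.46514653 0.14196632 0.02436965]
[0.64868468 0.04210038] [array([265., 256.]), array([263., 250.]), array([257., 229.])]
[0.65128165 0.22808225] [array([ 60., 249.]), array([ 53., 242.]), array([ 26., 221.])]
[0.80666928 0.03989436] [array([272.,  85.]), array([271.,  74.]), array([266.,  37.])]
[0.80926624 0.22587623] [array([70., 79.]), array([63., 68.]), array([38., 30.])]
```

View pics/t13c.png

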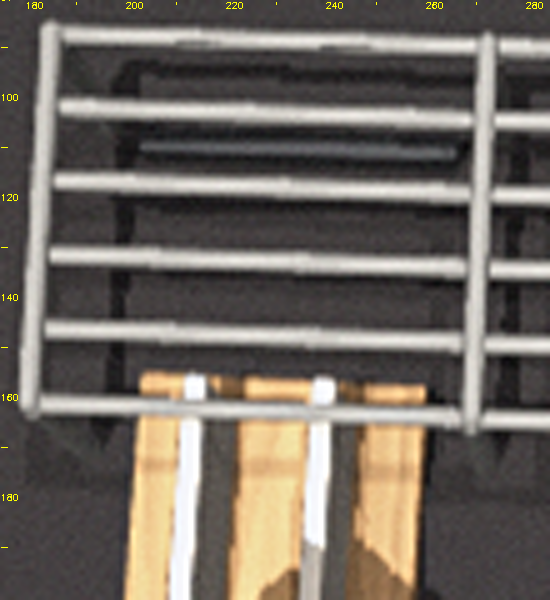

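Call:
{"op": "move_arm", "data": {
  "plan": [
    {"delta_rot":[0,0,0],"travel":[0,0.05,-0.03],"claw":1},
    {"delta_rot":[0,0,-0.003],"travel":[0,0.085,0],"claw":1},
    {"delta_rot":[0,0,-0.003],"travel":[0,0.085,0],"claw":1},
    {"delta_rot":[0,0,-0.003],"travel":[0,0.085,0],"claw":1},
    {"delta_rot":[0,0,-0.003],"travel":[0,0.085,0],"claw":1},
    {"delta_rot":[0,0,-0.003],"travel":[0,0.085,0],"claw":1},
    {"delta_rot":[0,0,0],"travel":[0,0.05,0],"claw":1},
    {"delta_rot":[0,0,0],"travel":[0,0,0],"claw":1}
  ]
}}

```text
time_s: 18.5
tool_pos: [0.5201, 0.1407, 0.0285]
ee_rot: [[0.021, 1.0, 0.003], [1.0, -0.021, 0.002], [0.002, 0.003, -1.0]]
force: [-0.1, -0.7, -0.2]
finger_gap: 0.0854
```

```bash
python3 rk.py 14; python3 - <<'E'
from station import *
from h import *
s=read_state();print(s["ee_rot"],s["joint_positions"])
t=pickle.load(open("s14.pkl","rb"))[1]["top"]
crop(t["img"],175,80,285,200,5,"pics/t14c.png")
E
```

```text
18.5 [0.5201 0.1407 0.0285] [-0.1295 -0.7101 -0.2175]
[[ 0.02026124  0.99978969  0.00317054]
 [ 0.99979164 -0.02026895  0.00241893]
 [ 0.00248268  0.00312087 -0.99999205]] [ 14.25982954  30.78185368 -40.96657827 105.15292301  24.73981224
  53.07548435  50.98281844]
```

View pics/t14c.png

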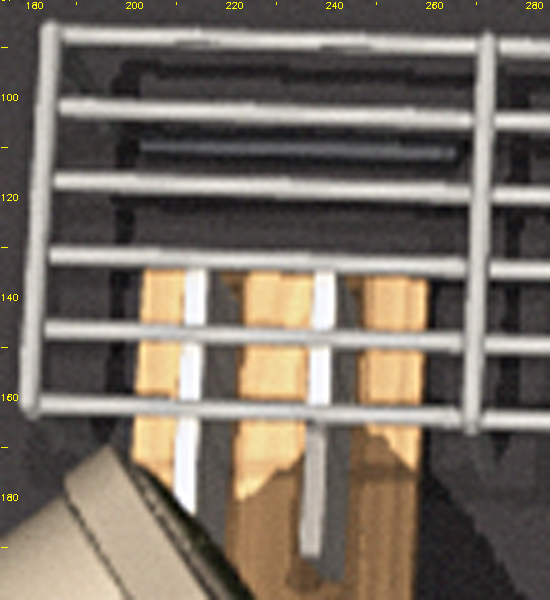

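Call:
{"op": "move_arm", "data": {
  "plan": [
    {"delta_rot":[0,0,0],"travel":[0,0.05,0],"claw":1},
    {"delta_rot":[0,0,0],"travel":[0,0.08,0],"claw":1},
    {"delta_rot":[0,0,0],"travel":[0,0.08,0],"claw":1},
    {"delta_rot":[0,0,-0.003],"travel":[0,0.08,0],"claw":1},
    {"delta_rot":[0,0,-0.003],"travel":[0,0.05,0],"claw":1},
    {"delta_rot":[0,0,0],"travel":[0,0.03,0],"claw":1},
    {"delta_rot":[0,0,0],"travel":[0,0,0],"claw":1}
  ]
}}

```text
time_s: 19.3
tool_pos: [0.5554, 0.1402, 0.0283]
ee_rot: [[0.015, 1.0, 0.0], [1.0, -0.015, 0.002], [0.002, 0.0, -1.0]]
force: [-4.0, -0.2, 2.0]
finger_gap: 0.0852
```

```bash
python3 rk.py 15; python3 - <<'E'
from station import *
from h import *
sc=snapshot("scene")
cv2.imwrite("pics/sc15.png",cv2.resize(sc["img"][100:380,130:430,::-1],None,fx=2.5,fy=2.1))
t=pickle.load(open("s15.pkl","rb"))[1]["top"]
crop(t["img"],175,80,285,200,5,"pics/t15c.png")
E
```

```text
19.3 [0.5554 0.1402 0.0283] [-4.0196 -0.1861  2.0334]
```

View pics/t15c.png

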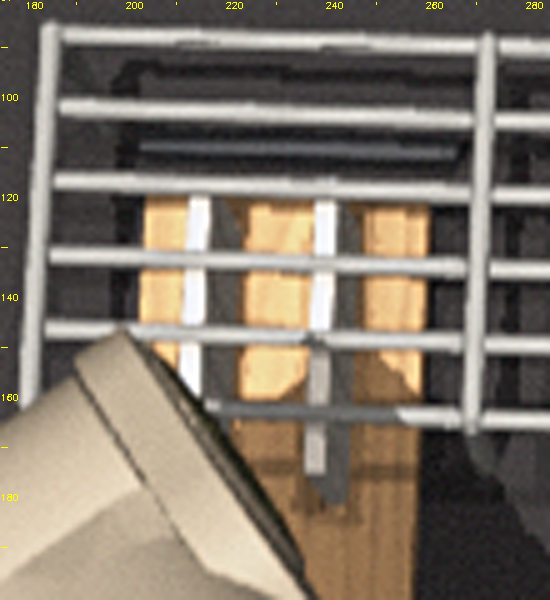

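View pics/sc15.png

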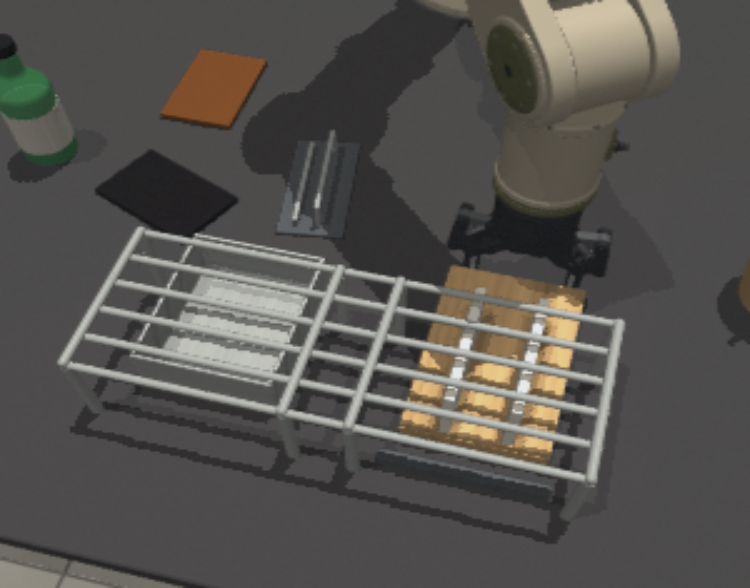

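Call:
{"op": "move_arm", "data": {
  "plan": [
    {"delta_rot":[0,0,0],"travel":[0,0.04,0],"claw":1},
    {"delta_rot":[0,0,0],"travel":[0,0.04,0],"claw":1},
    {"delta_rot":[0,0,0],"travel":[0,0.03,0],"claw":1},
    {"delta_rot":[0,0,0],"travel":[0,0,0],"claw":1}
  ]
}}

```text
time_s: 19.85
tool_pos: [0.5666, 0.1399, 0.0282]
ee_rot: [[0.015, 1.0, 0.001], [1.0, -0.015, 0.002], [0.002, 0.001, -1.0]]
force: [-3.9, 0.5, 2.6]
finger_gap: 0.0854
```

```bash
python3 rk.py 16; python3 - <<'E'
from h import *
t=pickle.load(open("s16.pkl","rb"))[1]["top"]
crop(t["img"],190,95,275,135,9,"pics/t16c.png")
E
```

```text
19.85 [0.5666 0.1399 0.0282] [-3.9026  0.5176  2.6467]
```

View pics/t16c.png

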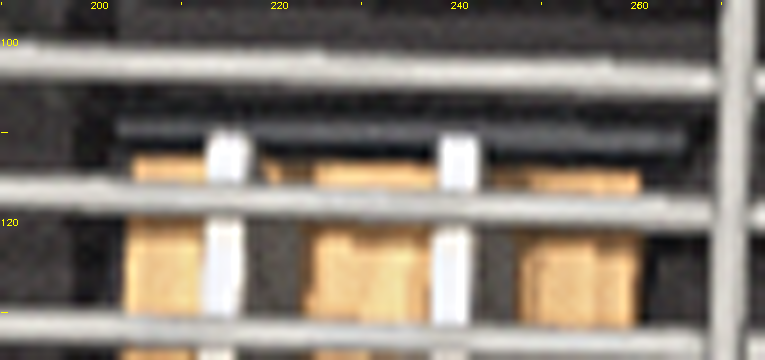

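Call:
{"op": "move_arm", "data": {
  "plan": [
    {"delta_rot":[0,0,0],"travel":[0,0.02,0],"claw":1},
    {"delta_rot":[0,0,0],"travel":[0,0.02,0],"claw":1},
    {"delta_rot":[0,0,0],"travel":[0,0.01,0],"claw":1},
    {"delta_rot":[0,0,0],"travel":[0,0,0],"claw":1}
  ]
}}

```text
time_s: 20.35
tool_pos: [0.5712, 0.1397, 0.0282]
ee_rot: [[0.015, 1.0, 0.0], [1.0, -0.015, 0.002], [0.002, 0.0, -1.0]]
force: [-6.2, 1.1, 2.6]
finger_gap: 0.0856
```

Call:
{"op": "move_arm", "data": {
  "plan": [
    {"delta_rot":[0,0,0],"travel":[0,0.015,0],"claw":1},
    {"delta_rot":[0,0,0],"travel":[0,0.015,0],"claw":1},
    {"delta_rot":[0,0,0],"travel":[0,0,0],"claw":1}
  ]
}}

```text
time_s: 20.65
tool_pos: [0.5743, 0.1397, 0.0282]
ee_rot: [[0.015, 1.0, 0.0], [1.0, -0.015, 0.002], [0.002, 0.0, -1.0]]
force: [-4.9, -0.1, 2.5]
finger_gap: 0.0854
```

Call:
{"op": "move_arm", "data": {
  "plan": [
    {"delta_rot":[0,0,0],"travel":[0,0.015,0],"claw":1},
    {"delta_rot":[0,0,0],"travel":[0,0.01,0],"claw":1},
    {"delta_rot":[0,0,0],"travel":[0,0,0],"claw":1}
  ]
}}

```text
time_s: 20.95
tool_pos: [0.5767, 0.1397, 0.0282]
ee_rot: [[0.015, 1.0, 0.0], [1.0, -0.015, 0.002], [0.002, 0.0, -1.0]]
force: [-6.4, 0.6, 2.1]
finger_gap: 0.0852
```

Call:
{"op": "move_arm", "data": {
  "plan": [
    {"delta_rot":[0,0,0],"travel":[0,0.01,0],"claw":1},
    {"delta_rot":[0,0,0],"travel":[0,0.01,0],"claw":1},
    {"delta_rot":[0,0,0],"travel":[0,0,0],"claw":1}
  ]
}}

```text
time_s: 21.25
tool_pos: [0.5786, 0.1396, 0.0282]
ee_rot: [[0.015, 1.0, 0.0], [1.0, -0.015, 0.002], [0.002, 0.0, -1.0]]
force: [-6.3, -0.7, 2.0]
finger_gap: 0.0853
```

```bash
python3 rk.py 17; python3 - <<'E'
from h import *
t=pickle.load(open("s17.pkl","rb"))[1]["top"]
crop(t["img"],190,95,275,135,9,"pics/t17c.png")
E
```

```text
21.25 [0.5786 0.1396 0.0282] [-6.3247 -0.7028  1.9966]
```

View pics/t17c.png

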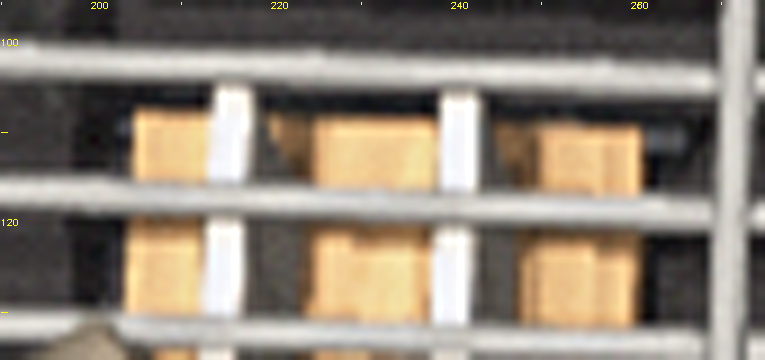

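```bash
python3 - <<'E'
from h import *
t=pickle.load(open("s17.pkl","rb"))[1]["top"]
g=lambda x,y:(190+(x+.5)/9-.5,95+(y+.5)/9-.5)
for p in ((120,137),(400,142),(680,150)): print("bar near top",onz(t,g(*p),.02))
for p in ((134,110),(640,126)): print("rack far",onz(t,g(*p),.03))
E
```

```text
bar near top [0.7920349  0.20691024 0.02      ]
bar near top [0.79192333 0.13386851 0.02      ]
bar near top [0.79105047 0.06113675 0.02      ]
rack far [0.79596731 0.20138912 0.03      ]
rack far [0.79393543 0.07082648 0.03      ]
```

Call:
{"op": "move_arm", "data": {
  "plan": [
    {"delta_rot":[0,0,0],"travel":[0,0.01,0],"claw":1},
    {"delta_rot":[0,0,0],"travel":[0,0.01,0],"claw":1},
    {"delta_rot":[0,0,0],"travel":[0,0,0],"claw":1}
  ]
}}

```text
time_s: 21.65
tool_pos: [0.579, 0.1396, 0.0281]
ee_rot: [[0.015, 1.0, -0.003], [1.0, -0.015, 0.001], [0.001, -0.003, -1.0]]
force: [-13.9, -1.0, 9.4]
finger_gap: 0.0857
```

Call:
{"op": "move_arm", "data": {
  "plan": [
    {"delta_rot":[0,0,0],"travel":[0,0.01,0],"claw":1},
    {"delta_rot":[0,0,0],"travel":[0,0,0],"claw":1}
  ]
}}

```text
time_s: 21.85
tool_pos: [0.579, 0.1397, 0.0279]
ee_rot: [[0.014, 1.0, -0.005], [1.0, -0.014, 0.0], [0.0, -0.005, -1.0]]
force: [-18.3, -1.1, 12.5]
finger_gap: 0.0855
```

Call:
{"op": "move_arm", "data": {
  "plan": [
    {"delta_rot":[0,0,0],"travel":[0,-0.03,0],"claw":1},
    {"delta_rot":[0,0,0],"travel":[0,-0.1,0],"claw":1},
    {"delta_rot":[0,0,0],"travel":[0,-0.3,0],"claw":1},
    {"delta_rot":[0,0,0],"travel":[0,-0.3,-0.1],"claw":1},
    {"delta_rot":[0,0,0],"travel":[0,-0.3,-0.3],"claw":1},
    {"delta_rot":[0,0,0],"travel":[0,0,-0.4],"claw":1},
    {"delta_rot":[0,0,0],"travel":[0,0,-0.4],"claw":1},
    {"delta_rot":[0,0,0],"travel":[0,0,0],"claw":1}
  ]
}}

```text
time_s: 22.65
tool_pos: [0.482, 0.142, 0.1537]
ee_rot: [[0.016, 1.0, 0.012], [1.0, -0.016, 0.003], [0.003, 0.012, -1.0]]
force: [0.9, 1.3, 0.2]
finger_gap: 0.085
```

```bash
python3 rk.py 18; python3 - <<'E'
from station import *
from h import *
sc=snapshot("scene");pickle.dump(sc,open("sc18.pkl","wb"))
cv2.imwrite("pics/sc18.png",cv2.resize(sc["img"][100:380,110:480,::-1],None,fx=2.1,fy=2.1))
t=pickle.load(open("s18.pkl","rb"))[1]["top"]
crop(t["img"],175,80,285,200,5,"pics/t18c.png")
E
```

```text
22.65 [0.482  0.142  0.1537] [0.9255 1.3355 0.2133]
```

View pics/t18c.png

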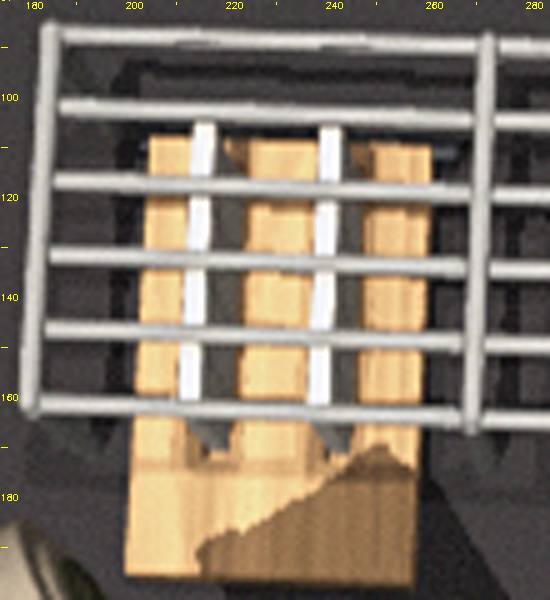

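View pics/sc18.png

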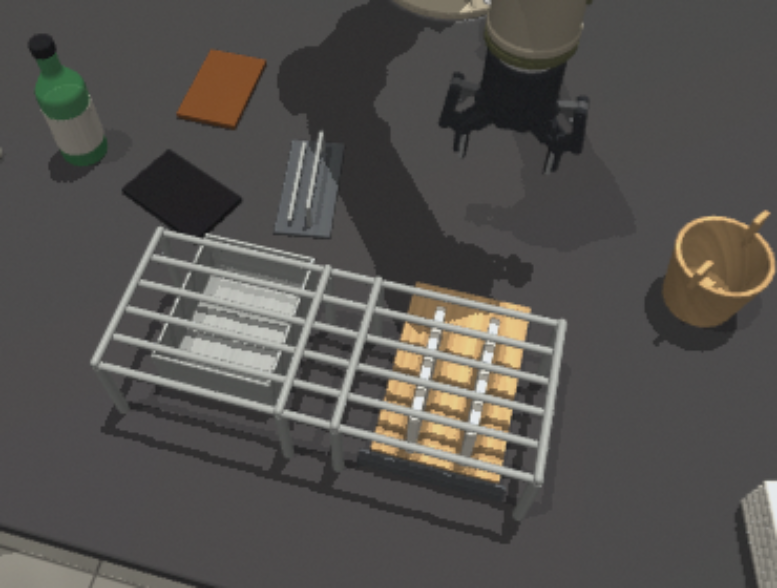

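View pics/w18.png

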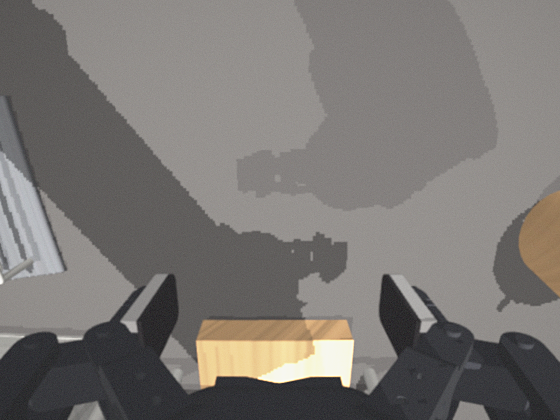

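```bash
python3 - <<'E'
from fit import *
s,d=pickle.load(open("s18.pkl","rb"))
print(rackpose(d["top"],[(147,136),(432,146),(413,585),(124,575)],5,175,80))
w=d["wrist"];T=wristT(s,w)
for p in ((197,341),(354,341)): print(onz(w,p,.03,T))
_,d0=pickle.load(open("s0.pkl","rb"))
a=d0["top"]["img"].astype(int);b=d["top"]["img"].astype(int)
for n,(x0,y0,x1,y1) in dict(pan=(305,115,370,192),bucket=(80,198,140,255),bottle=(445,232,510,268)).items(): print(n,np.abs(a-b)[y0:y1,x0:x1].mean())
E
```

```text
(array([0.6923, 0.1373]), np.float64(-0.68), np.float64(0.2051), np.float64(0.1324))
[0.58906039 0.07327482 0.03      ]
[0.59122886 0.20307331 0.03      ]
pan 2.738061938061938
bucket 31.682261208577
bottle 3.5153846153846153
```

```bash
python3 - <<'E'
from h import *
_,d0=pickle.load(open("s0.pkl","rb"));s,d=pickle.load(open("s18.pkl","rb"))
cv2.imwrite("pics/bk.png",cv2.resize(np.hstack([d0["top"]["img"][185:265,65:165],d["top"]["img"][185:265,65:165]])[:,:,::-1],None,fx=3.5,fy=3.5))
E
```

```text
(no output)
```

View pics/bk.png

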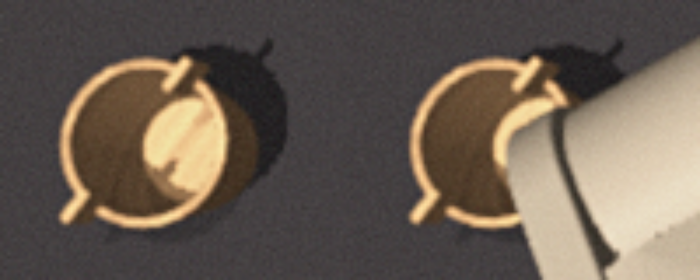

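The bucket stands where it was; the difference was only the arm covering it in the picture. The gripper is clear of everything, so I'm handing in.

```bash
python3 -c "
from station import *
s=read_state();print(s['time_s'],s['force']);print(finish_job())"
```

```text
22.8 [-0.15061415  0.00707316  0.72355412]
the job is handed in; nothing more can be done
None
```

I took the white platter from the stand and seated it in the rack's free slot. It met the slot floor at about 23 N, and the pictures show it upright beside the other platter. I then nudged the rack's side to straighten it and pushed its end face along the counter into the free bay until it reached the stop bar. Time at hand-in was 22.8 s.

**Last checks:**
- **Home against the bar:** at the stop the rack stopped moving while the push force rose from 6 to 18 N. The final rack pose is about (0.691, 0.137), yaw −0.7°.
- **Platters and bystanders:** both platters are upright. The pan and bottle are unchanged in the top view, and the bucket's visible part has not moved.
- **Shelf:** I saw no contact. The gripper body's front should have stayed about 20 mm short of the shelf by the given dimensions.

**Disagreements:**
- **Sideways offset:** the rack sits about 3–4 mm left of the bay centre, within the 22 mm clearance each side. I left it.
- **Camera reading:** the top camera put the rack's far edge 3–4 mm past the bar face. I take that as edge blur, since it also measures the rack about 5 mm too long.

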